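# Book a case of bearing rollers into the rack and stack them

### The arm

A 7-joint arm with a two-finger parallel gripper is mounted at the origin on the work surface. World frame = base frame: x ahead of the robot, y to its left, z up, the work surface at z = 0. Lengths are in m, angles in rad, forces in N, time in s.
With the tool pointing down it reaches from about 0.35 to 0.9 m from the base axis. Payload 7.2 kg.
Tool frame: the origin (TCP) lies on the centre line of the jaws, within the pads' length; the fingertips stand 11 mm ahead of it and the grasp point (between the pads) lies 8 mm behind it; z points along the fingers, y is the line along which they close (so a half turn about z gives the same grasp; the last joint's range is limited). The gripper opens to 88 mm and grips with 3 to 60 N. Pads are 20 mm wide; open, the fingers measure 115 mm over their backs; the gripper's body (75 mm by 178 mm) begins 61 mm behind the grasp point.
Start: joints at [1.197, 0.411, -0.013, 1.596, 0.006, 1.134, -0.082], TCP at [0.188, -0.596, 0.234] pointing down, gripper open.
Joint ranges: [-2.95, 2.95], [-0.29, 1.99], [-1.47, 1.44], [0.14, 2.54], [-1.03, 4.17], [0.13, 1.85], [-2.86, 2.86]. Speed limits (rad/s): [2.39, 2.39, 3.01, 3.01, 3.14, 3.14, 3.14].

### API

Orientations are given as a unit quaternion [x, y, z, w].
In Python, from bench import telemetry, vision, robot gives the robot as it stands.
- The arm moves only by the tool drive_tool, never from a script. Its argument "series" is a list of rows, each a list of 5 numbers: the shift along the tool's x, y, z each as a share of 500 mm, from -1 to 1, then the turn about the tool's z as a share of 180 degrees, from -1 to 1, then the opening, from 0 (shut) to 1 (fully open). A call has 1 to 20 rows; each row shifts and turns the commanded pose from where the row before left it, along the tool's axes as they then stand; what a row does not reach is not made up. A row lasts 1/8 s, in which the tool goes at most 62.5 mm and 10.7 degrees, less where a joint would pass 70% of its speed; a pose out of reach is approached as far as the arm can. A call with a number of a shift or a turn outside -1 to 1 is refused whole. A call with a gripper value outside its range is refused whole. The fingers move at their own pace and stop on an object; "newtons" is the grip in N (left out, the last holds). Time passes only in rows, so rows that do not move let the fingers close. It gives the time, the measured TCP pose, the force, the opening and the grip force at its end, in the units of the state.
- telemetry.read_state(): the state, without advancing time (a new reading comes with each control period).
- vision.snapshot(name): name is "scene" or "top" or "wrist"; returns the picture (420x560x3 uint8, red, green, blue); there is no depth.
- vision.camera_model(name): a dict with "vertical_fov" (degrees; the focal length in pixels is half the picture's height over the tangent of half this angle, whatever the lens; pixels are square), "cx", "cy" (the principal point, pixels), "distortion" ([k1, k2, p1, p2, k3] as OpenCV has them; the pictures are not rectified), "T" (4x4, takes a point from camera to world coordinates); the wrist camera has in their place "tool_from_camera" (4x4, takes a point from camera to tool coordinates, whose origin is the TCP and whose axes are the flange's). Camera axes: x right, y up, looking along -z (the intrinsics and any distortion apply to the point x, -y, -z); pixel columns grow to the right and rows downward; lengths in m; the calibration is good to about 2 mm. A picture is of the moment at which its call begins: read the wrist's pose just before it. camera_model takes no time and is no camera call.
- robot.sign_off(): hands the job in; it is judged then, once.
The state is a dict: "time_s": time; "qpos": joint angles; "dq": joint speeds; "joint_torque": joint torques, N m; "eef_pos": TCP position; "tcp_rot": TCP orientation; "force": force on the tool from outside, world axes, zero at the start; "torque": the same for the moment, N m; "finger_gap": finger opening in m; "gripper_force": force on a finger pad.
Only numpy, scipy, OpenCV 4.12 (cv2) and the standard library are available. Lean on these libraries where they do the work, as an engineer would, in place of code of your own. Each camera call takes 0.05 s, during which the arm holds its last target. There are 200 camera calls.

### The job

Book the rollers over before opening the case: take the hand scanner, aim it square at the barcode label of the closed transit case from about 10 cm and hold it steady for a second or two, then do the same at the label of the roller rack, and lay it back flat on its rubber mat. Then lift the lid off the case and stack all the rollers in the rack as a pyramid, a bottom row of three in the seats and the rest saddled in the gaps of the layer below, ends lined up, each set down gently and not dropped; finally put the lid back on the empty case, fully home. Leave the other things on the bench where they are.

Things in the scene. Friction and masses are not known exactly. Their poses are not given: they have to be found in the camera images.
- scanner: Pistol barcode scanner, grey with black grip, 0.26 kg, lying on its side, z up. Origin: centre of the head, on the reading axis; +x: reading direction. Head box x -52 to 52, y +-25, z +-22 mm; rubber nose 56 mm wide at x 44 to 58, red window at x = 59. Pistol grip, 36 mm thick, leaves the -y side at x -60 to -8 and reaches y = -110. Grip the head from above across y at x 0 to 30 mm.
- mat: Black rubber mat for the scanner, fixed, 190 mm in x by 230 mm in y, 4 mm thick. Origin: centre of its underside, on the bench.
- case_label: Barcode label (white, black bars, 94 by 50 mm) in a sloping 110 by 66 mm holder on the front (-x side) of the transit case, 40 mm above the bench. Origin: centre of its face. +x points INTO the label, square to it: towards the case and 40 degrees down, the way a scanner reading it square-on looks. y: along its long side, level.
- rack_label: The same kind of label in the same sloping holder, on the roller rack beside its cradle, 40 mm above the bench. Origin: centre of its face; +x points INTO the label, 40 degrees down; y along its long side, level.
- case: Transit case, fixed: grey open box 128 mm (x) by 280 (y) by 70 high, walls and floor 4 mm; the label is on its -x side. Origin: centre of its underside. In it a wooden saw-tooth cradle bar along y, 40 mm wide in x, 18 mm over the bench, six V seats at y = +-21, +-63, +-105 mm. A seated roller lies along x, axis 38.3 mm above the origin, 30 mm free at each end face.
- lid: Loose flat lid, grey, 0.45 kg, 138 (x) by 290 (y) by 6 mm; below, battens 8 mm deep at y = +-115 fit inside the case walls with 6 mm play in x, 14 in y. Origin: centre of the plate's underside; 70 mm above the case's origin when seated, 8 mm above a bench it lies on. Handle: steel bar along y, 16 by 16 by 126 mm, centre 44 mm above the origin, 30 mm clear of the plate. Fits either way round.
- rack: Roller rack, fixed: base plate 90 mm in x, y -177 to 85, 4 mm thick; wooden saw-tooth cradle bar 40 mm wide in x, V seats at y = -42, 0, 42 mm. Origin: on the bench below the middle seat. A seated roller lies along x, its middle at x = 0, axis 38.3 mm above the origin; one saddled in the gap between two lies 34 mm above them. Label holder at y = -122, up to 66 mm high.
- roller0: Steel bearing roller, plain cylinder 40 mm in diameter and 60 mm long, 0.59 kg. Origin: its centre; x is its axis. At the start it lies in one of the seats of the case, under the lid; can be gripped from above by its two end faces. Four to six of the six are present; all are alike.
- roller1: Steel bearing roller, plain cylinder 40 mm in diameter and 60 mm long, 0.59 kg. Origin: its centre; x is its axis. At the start it lies in one of the seats of the case, under the lid; can be gripped from above by its two end faces. Four to six of the six are present; all are alike.
- roller2: Steel bearing roller, plain cylinder 40 mm in diameter and 60 mm long, 0.59 kg. Origin: its centre; x is its axis. At the start it lies in one of the seats of the case, under the lid; can be gripped from above by its two end faces. Four to six of the six are present; all are alike.
- roller3: Steel bearing roller, plain cylinder 40 mm in diameter and 60 mm long, 0.59 kg. Origin: its centre; x is its axis. At the start it lies in one of the seats of the case, under the lid; can be gripped from above by its two end faces. Four to six of the six are present; all are alike.
- roller4: Steel bearing roller, plain cylinder 40 mm in diameter and 60 mm long, 0.59 kg. Origin: its centre; x is its axis. At the start it lies in one of the seats of the case, under the lid; can be gripped from above by its two end faces. Four to six of the six are present; all are alike.
- roller5: Steel bearing roller, plain cylinder 40 mm in diameter and 60 mm long, 0.59 kg. Origin: its centre; x is its axis. At the start it lies in one of the seats of the case, under the lid; can be gripped from above by its two end faces. Four to six of the six are present; all are alike.
- cage: Brass roller cage, ring 140 mm across, 48 mm high; not part of the job, leave it where it is. Origin: centre of its underside.
- big_ring: Steel bearing ring, 124 mm across, 34 mm high; not part of the job, leave it where it is. Origin: centre of its underside.
- small_ring: Steel bearing ring, 68 mm across, 22 mm high; not part of the job, leave it where it is. Origin: centre of its underside.
- pen_pot: Red pot with pens, 72 mm across, 85 mm high (pens to 135 mm); not part of the job, leave it where it is. Origin: centre of its underside.
- oil_bottle: White oil bottle, 56 mm across, 130 mm high; not part of the job, leave it where it is. Origin: centre of its underside.
- brush: Flat paint brush, 200 mm long, lying; not part of the job, leave it where it is. Origin: centre of its underside, along its length x.
- gauge_case: Wooden gauge case, 80 by 160 by 35 mm; not part of the job, leave it where it is. Origin: centre of its underside.
Things that resemble listed ones, but are neither listed nor needed, are in the scene too. Leave any blue or turquoise look-alike of the scanner alone.

How it is judged:
On the way, in this order (a step that is already met when the one before it is completed fails the run):
1. the held scanner reads the case label: held still and square to it (within 20 degrees), its axis within 20 mm of the label's centre, window 50 to 180 mm from it (y of case_label in the frame of scanner between -0.02 and 0.02 m and z of case_label in the frame of scanner between -0.02 and 0.02 m and x of case_label in the frame of scanner between 0.109 and 0.239 m and x of scanner in the frame of case_label below -0.08 m and angle between the x axis of scanner and the x axis of case_label, either way round below 0.35 rad and linear speed of scanner below 0.03 m/s and angular speed of scanner below 0.2 rad/s and contact force between the fingers and scanner above 1 N), for 1 s.
2. the held scanner reads the rack label in the same way (y of rack_label in the frame of scanner between -0.02 and 0.02 m and z of rack_label in the frame of scanner between -0.02 and 0.02 m and x of rack_label in the frame of scanner between 0.109 and 0.239 m and x of scanner in the frame of rack_label below -0.08 m and angle between the x axis of scanner and the x axis of rack_label, either way round below 0.35 rad and linear speed of scanner below 0.03 m/s and angular speed of scanner below 0.2 rad/s and contact force between the fingers and scanner above 1 N), for 1 s.
3. the scanner is laid back flat on the mat and let go (x of scanner in the frame of mat between -0.085 and 0.085 m and y of scanner in the frame of mat between -0.115 and 0.115 m and z of scanner in the frame of mat between 0.02 and 0.032 m and angle between scanner's own z axis and vertical below 0.1 rad and linear speed of scanner below 0.02 m/s and not (contact force between the fingers and scanner above 0.2 N)), for 0.2 s.
4. the lid is lifted off the case and taken aside (horizontal distance between lid and case above 0.12 m), for 0.2 s.
At the end, for the whole second after the job is handed in: Every roller present rests in a pyramid place of the rack (within 8 mm across, 6 mm in height, 12 mm endways, 0.15 rad); the lid is seated level on the case (height within 4 mm); the scanner lies flat on its side, the middle of its head over the mat. All at rest and released (x of roller0 in the frame of rack between -0.012 and 0.012 m and linear speed of each of roller0, roller1, roller2, roller3, roller4, roller5, lid, scanner below 0.02 m/s and angle between the x axis of each of roller0, roller1, roller2, roller3, roller4, roller5 and the x axis of rack, either way round below 0.15 rad and ((y of roller0 in the frame of rack between -0.05 and -0.034 m and z of roller0 in the frame of rack between 0.0323 and 0.0443 m) or (y of roller0 in the frame of rack between -0.008 and 0.008 m and z of roller0 in the frame of rack between 0.0323 and 0.0443 m) or (y of roller0 in the frame of rack between 0.034 and 0.05 m and z of roller0 in the frame of rack between 0.0323 and 0.0443 m) or (y of roller0 in the frame of rack between -0.029 and -0.013 m and z of roller0 in the frame of rack between 0.0663 and 0.0783 m) or (y of roller0 in the frame of rack between 0.013 and 0.029 m and z of roller0 in the frame of rack between 0.0663 and 0.0783 m) or (y of roller0 in the frame of rack between -0.008 and 0.008 m and z of roller0 in the frame of rack between 0.1003 and 0.1123 m)) and x of roller1 in the frame of rack between -0.012 and 0.012 m and ((y of roller1 in the frame of rack between -0.05 and -0.034 m and z of roller1 in the frame of rack between 0.0323 and 0.0443 m) or (y of roller1 in the frame of rack between -0.008 and 0.008 m and z of roller1 in the frame of rack between 0.0323 and 0.0443 m) or (y of roller1 in the frame of rack between 0.034 and 0.05 m and z of roller1 in the frame of rack between 0.0323 and 0.0443 m) or (y of roller1 in the frame of rack between -0.029 and -0.013 m and z of roller1 in the frame of rack between 0.0663 and 0.0783 m) or (y of roller1 in the frame of rack between 0.013 and 0.029 m and z of roller1 in the frame of rack between 0.0663 and 0.0783 m) or (y of roller1 in the frame of rack between -0.008 and 0.008 m and z of roller1 in the frame of rack between 0.1003 and 0.1123 m)) and x of roller2 in the frame of rack between -0.012 and 0.012 m and ((y of roller2 in the frame of rack between -0.05 and -0.034 m and z of roller2 in the frame of rack between 0.0323 and 0.0443 m) or (y of roller2 in the frame of rack between -0.008 and 0.008 m and z of roller2 in the frame of rack between 0.0323 and 0.0443 m) or (y of roller2 in the frame of rack between 0.034 and 0.05 m and z of roller2 in the frame of rack between 0.0323 and 0.0443 m) or (y of roller2 in the frame of rack between -0.029 and -0.013 m and z of roller2 in the frame of rack between 0.0663 and 0.0783 m) or (y of roller2 in the frame of rack between 0.013 and 0.029 m and z of roller2 in the frame of rack between 0.0663 and 0.0783 m) or (y of roller2 in the frame of rack between -0.008 and 0.008 m and z of roller2 in the frame of rack between 0.1003 and 0.1123 m)) and x of roller3 in the frame of rack between -0.012 and 0.012 m and ((y of roller3 in the frame of rack between -0.05 and -0.034 m and z of roller3 in the frame of rack between 0.0323 and 0.0443 m) or (y of roller3 in the frame of rack between -0.008 and 0.008 m and z of roller3 in the frame of rack between 0.0323 and 0.0443 m) or (y of roller3 in the frame of rack between 0.034 and 0.05 m and z of roller3 in the frame of rack between 0.0323 and 0.0443 m) or (y of roller3 in the frame of rack between -0.029 and -0.013 m and z of roller3 in the frame of rack between 0.0663 and 0.0783 m) or (y of roller3 in the frame of rack between 0.013 and 0.029 m and z of roller3 in the frame of rack between 0.0663 and 0.0783 m) or (y of roller3 in the frame of rack between -0.008 and 0.008 m and z of roller3 in the frame of rack between 0.1003 and 0.1123 m)) and x of roller4 in the frame of rack between -0.012 and 0.012 m and ((y of roller4 in the frame of rack between -0.05 and -0.034 m and z of roller4 in the frame of rack between 0.0323 and 0.0443 m) or (y of roller4 in the frame of rack between -0.008 and 0.008 m and z of roller4 in the frame of rack between 0.0323 and 0.0443 m) or (y of roller4 in the frame of rack between 0.034 and 0.05 m and z of roller4 in the frame of rack between 0.0323 and 0.0443 m) or (y of roller4 in the frame of rack between -0.029 and -0.013 m and z of roller4 in the frame of rack between 0.0663 and 0.0783 m) or (y of roller4 in the frame of rack between 0.013 and 0.029 m and z of roller4 in the frame of rack between 0.0663 and 0.0783 m) or (y of roller4 in the frame of rack between -0.008 and 0.008 m and z of roller4 in the frame of rack between 0.1003 and 0.1123 m)) and x of roller5 in the frame of rack between -0.012 and 0.012 m and ((y of roller5 in the frame of rack between -0.05 and -0.034 m and z of roller5 in the frame of rack between 0.0323 and 0.0443 m) or (y of roller5 in the frame of rack between -0.008 and 0.008 m and z of roller5 in the frame of rack between 0.0323 and 0.0443 m) or (y of roller5 in the frame of rack between 0.034 and 0.05 m and z of roller5 in the frame of rack between 0.0323 and 0.0443 m) or (y of roller5 in the frame of rack between -0.029 and -0.013 m and z of roller5 in the frame of rack between 0.0663 and 0.0783 m) or (y of roller5 in the frame of rack between 0.013 and 0.029 m and z of roller5 in the frame of rack between 0.0663 and 0.0783 m) or (y of roller5 in the frame of rack between -0.008 and 0.008 m and z of roller5 in the frame of rack between 0.1003 and 0.1123 m)) and x of lid in the frame of case between -0.01 and 0.01 m and y of lid in the frame of case between -0.028 and 0.028 m and z of lid in the frame of case between 0.066 and 0.074 m and angle between lid's own z axis and vertical below 0.05 rad and x of scanner in the frame of mat between -0.085 and 0.085 m and y of scanner in the frame of mat between -0.115 and 0.115 m and z of scanner in the frame of mat between 0.02 and 0.032 m and angle between scanner's own z axis and vertical below 0.1 rad); the robot touches nothing.
It fails at once if a bystander is moved more than 30 mm (distance of any of cage, big_ring, small_ring, pen_pot, oil_bottle, brush, gauge_case from where it was at the start of the episode above 0.03 m).
It fails at once if a roller is dropped (falls free for more than about 30 mm) ((linear speed of roller0 above 0.8 m/s and not (contact force between the fingers and roller0 above 0.2 N)) or (linear speed of roller1 above 0.8 m/s and not (contact force between the fingers and roller1 above 0.2 N)) or (linear speed of roller2 above 0.8 m/s and not (contact force between the fingers and roller2 above 0.2 N)) or (linear speed of roller3 above 0.8 m/s and not (contact force between the fingers and roller3 above 0.2 N)) or (linear speed of roller4 above 0.8 m/s and not (contact force between the fingers and roller4 above 0.2 N)) or (linear speed of roller5 above 0.8 m/s and not (contact force between the fingers and roller5 above 0.2 N))).
Of roller0, roller1, roller2, roller3, roller4, roller5 only 4 to 6 are there at a start; the rules pass over those that are not, and their reading is None.
At some moment in a run one of scanner, lid may be knocked a few centimetres aside while the robot is not near it.
It also fails if it takes over 210 s, if anything falls off the work surface, if the arm or the gripper's body presses on something with over 40 N, if the wrist force passes 120 N, or if a joint passes its speed limit or range.

## Working session

There is one attempt and no reset: what is moved stays moved. The work goes in short steps, Python scripts to look and compute and a tool call to move; the robot and the scene stay as the last step left them, time stands still between calls to the robot, and variables do not carry over. Pictures are saved under pics/ and viewed, at most 14 in all, crops included, and the job is handed in when it is done.

Besides the shell and the picture viewer there is one more tool, called after "Emit:" as name(argument=value, ...) on one line, values as JSON. drive_tool: Moves the arm, as the interface text tells. Its arguments: {"type":"object","properties":{"series":{"type":"array"},"newtons":{"type":"number"}},"required":["series"]}

```bash
mkdir -p pics; ls; python3 - <<'E'
from bench import telemetry, vision
import cv2, json
s=telemetry.read_state();print({k:s[k] for k in('time_s','eef_pos','tcp_rot','force','finger_gap')})
for n in('scene','top','wrist'):
    im=vision.snapshot(n);cv2.imwrite(f'pics/{n}0.png',im[:,:,::-1]);m=vision.camera_model(n);print(n,m)
E
```

```text
pics
{'time_s': 0.0, 'eef_pos': array([ 0.18797991, -0.59553229,  0.23279668]), 'tcp_rot': array([ 9.88330036e-01,  1.52325458e-01, -1.78946768e-04, -8.13793236e-04]), 'force': array([-0.08253821, -0.78214942, -0.02670127]), 'finger_gap': 0.08776950460890391}
scene {'vertical_fov': 49.37960714916606, 'cx': 275.17161481559555, 'cy': 204.00842658406114, 'distortion': array([-0.0657942,  0.       ,  0.       ,  0.       ,  0.       ]), 'T': array([[-0.17663396, -0.51347392,  0.83972911,  1.66325306],
       [ 0.98403982, -0.11083601,  0.13921567,  0.07378651],
       [ 0.02158861,  0.8509171 ,  0.52485619,  0.80579747],
       [ 0.        ,  0.        ,  0.        ,  1.        ]])}
top {'vertical_fov': 50.32707177322613, 'cx': 281.2937970075007, 'cy': 201.25299910030017, 'distortion': array([-0.12452399,  0.        ,  0.        ,  0.        ,  0.        ]), 'T': array([[ 0.00332052,  0.99776206, -0.06678206,  0.35803306],
       [-0.99999261,  0.00344259,  0.00171288, -0.11933723],
       [ 0.00193895,  0.06677588,  0.99776612,  1.68191576],
       [ 0.        ,  0.        ,  0.        ,  1.        ]])}
wrist {'vertical_fov': 70.49248784819162, 'cx': 273.6600634842452, 'cy': 207.0819208510645, 'distortion': array([-0.06306953,  0.        ,  0.        ,  0.        ,  0.        ]), 'tool_from_camera': array([[-4.12395014e-04,  9.65906674e-01,  2.58890184e-01,
         7.21093738e-02],
       [ 9.99999877e-01,  3.26621254e-04,  3.74325952e-04,
        -2.37543670e-04],
       [ 2.77004899e-04,  2.58890307e-01, -9.65906689e-01,
        -1.49267929e-01],
       [ 0.00000000e+00,  0.00000000e+00,  0.00000000e+00,
         1.00000000e+00]])}
```

View pics/scene0.png

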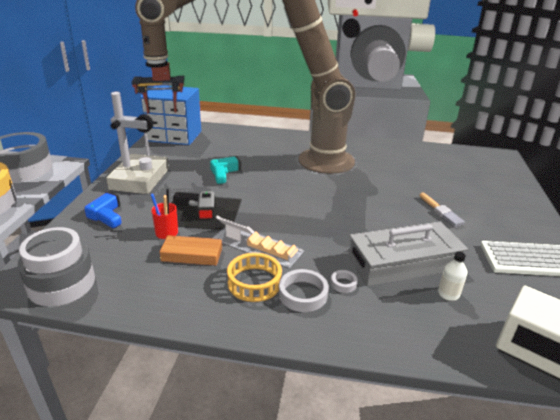

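View pics/top0.png

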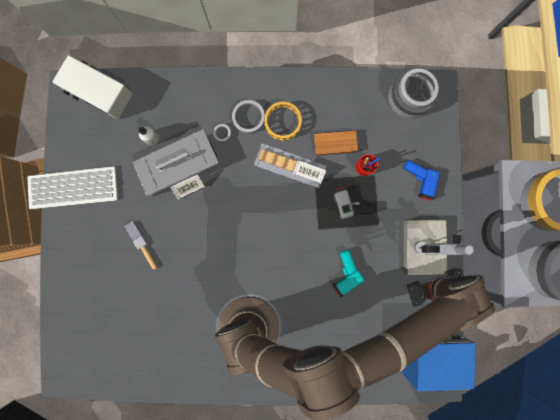

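```bash
cat > h.py <<'E'
import numpy as np, cv2
from scipy.spatial.transform import Rotation as R
from bench import telemetry, vision
def cam(n,st=None):
    m=vision.camera_model(n); f=210/np.tan(np.radians(m['vertical_fov']/2))
    K=np.array([[f,0,m['cx']],[0,f,m['cy']],[0,0,1]]); d=np.array(m['distortion'],float)
    if n=='wrist':
        st=st or telemetry.read_state(); T=np.eye(4); T[:3,:3]=R.from_quat(st['tcp_rot']).as_matrix(); T[:3,3]=st['eef_pos']; T=T@m['tool_from_camera']
    else: T=np.array(m['T'])
    return K,d,T
def rays(c,px):
    K,d,T=c; u=cv2.undistortPoints(np.asarray(px,float).reshape(-1,1,2),K,d)[:,0]
    v=np.c_[u[:,0],-u[:,1],-np.ones(len(u))]@T[:3,:3].T
    return T[:3,3],v/np.linalg.norm(v,axis=1)[:,None]
def plane(c,px,z):
    o,v=rays(c,px); return o+v*((z-o[2])/v[:,2])[:,None]
def tri(c1,p1,c2,p2):
    o1,v1=rays(c1,p1);o2,v2=rays(c2,p2);out=[]
    for a,b in zip(v1,v2):
        s=np.linalg.lstsq(np.c_[a,-b],o2-o1,rcond=None)[0]; P,Q=o1+s[0]*a,o2+s[1]*b
        out.append(np.r_[(P+Q)/2,np.linalg.norm(P-Q)])
    return np.array(out)
def proj(c,P):
    K,d,T=c; p=(np.atleast_2d(P)-T[:3,3])@T[:3,:3]; p=p*[1,-1,-1]
    return cv2.projectPoints(p,np.zeros(3),np.zeros(3),K,d)[0][:,0]
def snap(n,f=None):
    im=np.ascontiguousarray(vision.snapshot(n)[:,:,::-1])
    if f: cv2.imwrite(f'pics/{f}.png',im)
    return im
E
python3 - <<'E'
from h import *
t=cv2.imread('pics/top0.png');s=cv2.imread('pics/scene0.png')
a=cv2.resize(t[165:245,310:390],(400,400),interpolation=cv2.INTER_CUBIC)
b=cv2.resize(s[170:250,165:245],(400,400),interpolation=cv2.INTER_CUBIC)
a2=cv2.resize(t[120:205,125:325],(800,340)[:2],interpolation=cv2.INTER_CUBIC)
cv2.imwrite('pics/c1.png',np.vstack([np.hstack([a,b])[:,:],a2])[::1])
im=np.vstack([cv2.resize(np.hstack([a,b]),(520,260)),cv2.resize(a2,(520,221))]);cv2.imwrite('pics/c1.png',cv2.resize(im,(640,592)))
# label white blobs
for n,im,rois in (('top',t,[(165,175,40,30),(290,155,40,30)]),):
    c=cam(n)
    for x,y,w,h in rois:
        g=cv2.cvtColor(im[y:y+h,x:x+w],cv2.COLOR_BGR2GRAY); m=cv2.morphologyEx((g>150).astype(np.uint8),cv2.MORPH_CLOSE,np.ones((5,5)))
        cs=max(cv2.findContours(m,0,2)[0],key=cv2.contourArea); r=cv2.minAreaRect(cs.astype(np.float32)+[x,y]); print(n,r,plane(c,[r[0]],.04))
E
```

```text
Traceback (most recent call last):
cv2.error: OpenCV(4.12.0) /io/opencv/modules/imgproc/src/convhull.cpp:143: error: (-215:Assertion failed) total >= 0 && (depth == CV_32F || depth == CV_32S) in function 'convexHull'
```

View pics/c1.png

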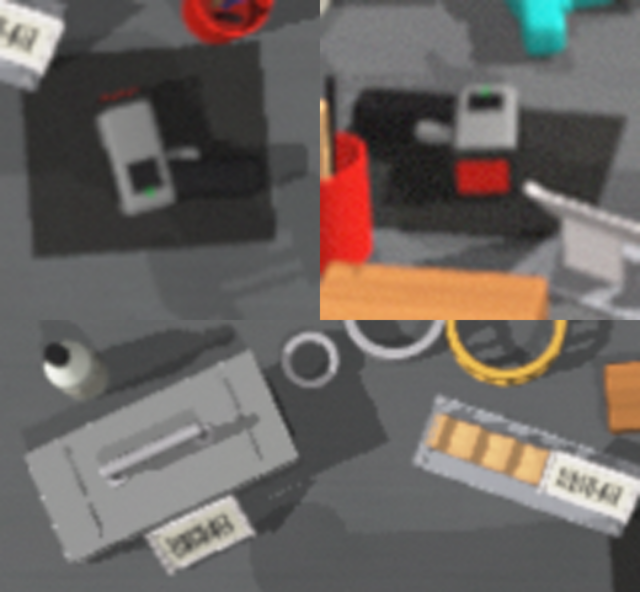

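```bash
python3 - <<'E'
from h import *
t=cv2.imread('pics/top0.png');s=cv2.imread('pics/scene0.png');ct,cs_=cam('top'),cam('scene')
def blob(m,off,close=5):
    m=cv2.morphologyEx(m.astype(np.uint8),cv2.MORPH_CLOSE,np.ones((close,close)))
    k=max(cv2.findContours(m,0,2)[0],key=cv2.contourArea)+np.array(off)
    return k.astype(np.float32)
def show(name,im,c,roi,fn,z):
    x,y,w,h=roi; k=blob(fn(im[y:y+h,x:x+w].astype(int)),(x,y)); r=cv2.minAreaRect(k); b=cv2.boxPoints(r)
    P=plane(c,b,z)[:,:2]; e=P[1:]-P[:-1]
    print(name,'px',np.round(r[0],1),'ctr',np.round(P.mean(0),4),'sides',np.round(np.linalg.norm(e[:2],axis=1),3),'ang',np.round(np.degrees(np.arctan2(e[:2,1],e[:2,0])),1))
    return np.array(r[0])
gray=lambda q:q.mean(-1)
w=lambda q:(gray(q)>150)
a=show('caselab t',t,ct,(165,175,40,30),w,.04)
b=show('racklab t',t,ct,(295,155,33,32),lambda q:(gray(q)>150)&(abs(q[...,2]-q[...,0])<45),.04)
show('head t',t,ct,(325,180,32,45),lambda q:(gray(q)>95),.048)
show('mat t',t,ct,(312,170,70,62),lambda q:(gray(q)<55),.004)
show('lid t',t,ct,(128,122,95,75),lambda q:(gray(q)>100)&(gray(q)<150),.076)
show('wood t',t,ct,(250,140,50,40),lambda q:(q[...,2]-q[...,0]>50),.035)
# scene label rack
for k in ((220,212,32,30),):
    show('x',s,cs_,k,lambda q:gray(q)>150,.04)
E
```

```text
caselab t px [184.5 186.5] ctr [0.5217 0.2375] sides [0.147 0.086] ang [ -90.  -179.1]
racklab t px [306.3 171.9] ctr [ 0.5773 -0.2145] sides [0.088 0.134] ang [ -28.7 -119.1]
head t px [346.3 203.3] ctr [ 0.4609 -0.3609] sides [0.07  0.098] ang [ -74.3 -164.8]
mat t px [346.2 199.3] ctr [ 0.479  -0.3676] sides [0.228 0.207] ang [ -84.5 -175.4]
lid t px [175. 159.] ctr [0.6203 0.2687] sides [0.352 0.272] ang [ -90.4 -179.1]
wood t px [276.9 159.8] ctr [ 0.6226 -0.1053] sides [0.042 0.138] ang [ -18.7 -109.3]
x px [234.8 231.2] ctr [ 0.6094 -0.2186] sides [0.09  0.123] ang [-174.    72.7]
```

Emit:
drive_tool(series=[[0, 0, 0, 0, 1], [0, 0, 0, 0, 1]], newtons=40)

```text
time_s: 0.4
eef_pos: [0.1881, -0.596, 0.2335]
tcp_rot: [0.988, 0.152, -0.0, -0.0]
force: [-0.0, 0.2, -0.7]
finger_gap: 0.0877
gripper_force: 0.0
```

Emit:
drive_tool(series=[[0, 0, -0.1, 0, 1], [0, 0, -0.1, 0, 1], [0.094, -0.041, 0, 0, 1], [0.094, -0.041, 0, 0, 1], [0.094, -0.041, 0, 0, 1], [0.094, -0.041, 0, 0, 1], [0.094, -0.041, 0, 0, 1], [0.094, -0.041, 0, 0, 1], [0.094, -0.041, 0, 0, 1], [0, 0, 0, 0, 1], [0, 0, 0, 0, 1], [0, 0, 0, 0, 1]])

```text
time_s: 1.9
eef_pos: [0.4575, -0.3615, 0.3336]
tcp_rot: [0.989, 0.151, -0.0, 0.0]
force: [-0.9, 0.4, -0.1]
finger_gap: 0.0883
gripper_force: 0.0
```

```bash
cat >> h.py <<'E'
def wsnap(f):
    st=telemetry.read_state(); im=snap('wrist',f); q=R.from_quat(st['tcp_rot']).as_matrix()
    np.save(f'pics/{f}.npy',np.r_[st['eef_pos'],st['tcp_rot']]); print('t %.1f'%st['time_s'],'tcp',np.round(st['eef_pos'],4),'yaw',round(np.degrees(np.arctan2(q[1,0],q[0,0])),2),'gap',round(st['finger_gap'],4),'F',np.round(st['force'],1)); return im
def wcam(f):
    a=np.load(f'pics/{f}.npy'); return cam('wrist',dict(eef_pos=a[:3],tcp_rot=a[3:]))
E
python3 -c "
from h import *
wsnap('w1')"
```

```text
t 1.9 tcp [ 0.4575 -0.3615  0.3336] yaw 17.38 gap 0.0883 F [-0.9  0.4 -0.1]
```

View pics/w1.png

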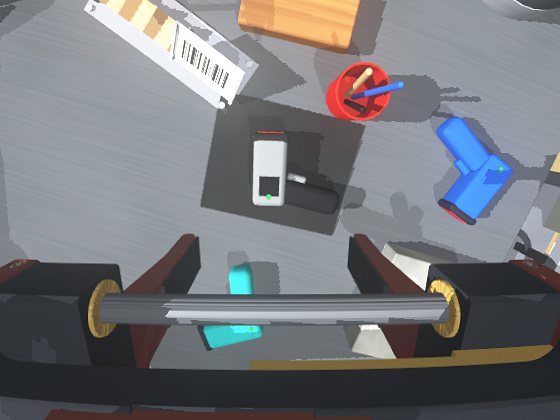

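```bash
python3 - <<'E'
from h import *
im=cv2.imread('pics/w1.png');c=wcam('w1')
g=im.astype(int).mean(-1)
m=np.zeros(g.shape,np.uint8); m[125:215,245:298]=(g[125:215,245:298]>130); m=cv2.morphologyEx(m,cv2.MORPH_CLOSE,np.ones((31,31)))
k=max(cv2.findContours(m,0,2)[0],key=cv2.contourArea); r=cv2.minAreaRect(k); b=cv2.boxPoints(r);print(r)
for z in (.048,):
    P=plane(c,b,z);print(np.round(P,4),np.round(np.linalg.norm(P[1:]-P[:-1],axis=1),4),np.degrees(np.arctan2(*(P[1:]-P[:-1])[:,1::-1].T)), P.mean(0))
d=im.astype(int)
red=np.zeros_like(m); red[120:150,245:298]=((d[...,2]-d[...,1])>60)[120:150,245:298]; print('red',np.argwhere(red).mean(0)[::-1],red.sum(), plane(c,[np.argwhere(red).mean(0)[::-1]],.03))
mm=((g<62)&(g>10)).astype(np.uint8); mm[:95]=0;mm[238:]=0;mm[:,:198]=0;mm[:,370:]=0
mm=cv2.morphologyEx(mm,cv2.MORPH_CLOSE,np.ones((41,41))); k=max(cv2.findContours(mm,0,2)[0],key=cv2.contourArea); r=cv2.minAreaRect(k);P=plane(c,cv2.boxPoints(r),.004);print('mat',r,np.round(P,3),P.mean(0),np.linalg.norm(P[1:]-P[:-1],axis=1))
t=cam('top'); print(tri(t,[[344.3,203.8]],c,[[269.5,171]]))
# 2-view heights: rack label centre
print(tri(t,[[308,171.5]],c,[[208,62]]))
E
```

```text
((274.9134521484375, 168.6544189453125), (44.67780685424805, 73.3799057006836), 1.1934894323349)
[[ 0.4082 -0.342   0.048 ]
 [ 0.5125 -0.3137  0.048 ]
 [ 0.5303 -0.3748  0.048 ]
 [ 0.427  -0.4069  0.048 ]] [0.1081 0.0637 0.1082] [  15.17304726  -73.80122687 -162.7290542 ] [ 0.46951262 -0.35934662  0.048     ]
red [269.2972973  131.81081081] 37 [[ 0.51856664 -0.33533294  0.03      ]]
mat ((300.3849792480469, 172.30230712890625), (98.43293762207031, 66.02996826171875), 17.818889617919922) [[ 0.419 -0.321  0.004]
 [ 0.524 -0.324  0.004]
 [ 0.525 -0.481  0.004]
 [ 0.416 -0.487  0.004]] [ 0.47087231 -0.40322335  0.004     ] [0.10569962 0.1570117  0.10894156]
[[ 0.46119536 -0.35482187  0.02606757  0.00423071]]
[[ 0.58389158 -0.22172933  0.02251558  0.00571373]]
```

```bash
python3 - <<'E'
from h import *
im=cv2.imread('pics/w1.png');c=wcam('w1'); t=cam('top')
g=im.astype(int).mean(-1)
m=np.zeros(g.shape,np.uint8); m[125:215,235:298]=(g[125:215,235:298]>115); m=cv2.morphologyEx(m,cv2.MORPH_CLOSE,np.ones((25,25)));m=cv2.morphologyEx(m,cv2.MORPH_OPEN,np.ones((50,5)))
k=max(cv2.findContours(m,0,2)[0],key=cv2.contourArea); r=cv2.minAreaRect(k); b=cv2.boxPoints(r);print(r)
P=plane(c,b,.048);print(np.round(P,4),np.round(np.linalg.norm(P[1:]-P[:-1],axis=1),4),np.degrees(np.arctan2(*(P[1:]-P[:-1])[:,1::-1].T)), P.mean(0))
# mat corners by hand from view: left-top(226,97) right-top(366,125) left-bot(201,207) right-bot(331,236)
M=plane(c,[[226,97],[366,125],[331,236],[201,207]],.004);print(np.round(M,3),M.mean(0),np.linalg.norm(M[1:]-M[:-1],axis=1))
# rack label corners by eye in w1
L=np.array([[182,24],[245,72],[224,103],[171,62]]);
print(np.round(plane(c,L,.04),3))
q=R.from_quat(np.load('pics/w1.npy')[3:]).as_matrix(); print(q.round(3))
E
python3 -c "
import cv2;a=cv2.imread('pics/w1.png')[0:125,75:275];cv2.imwrite('pics/c2.png',cv2.resize(a,None,fx=4,fy=4,interpolation=2))"
```

```text
((268.0, 169.5), (73.0, 30.0), 90.0)
[[ 0.5104 -0.3138  0.048 ]
 [ 0.5231 -0.3546  0.048 ]
 [ 0.4206 -0.3875  0.048 ]
 [ 0.4071 -0.3442  0.048 ]] [0.0428 0.1077 0.0454] [ -72.68113425 -162.20777971  107.35087213] [ 0.46529966 -0.35003609  0.048     ]
[[ 0.548 -0.256  0.004]
 [ 0.574 -0.477  0.004]
 [ 0.384 -0.487  0.004]
 [ 0.367 -0.262  0.004]] [ 0.46839509 -0.37056724  0.004     ] [0.2218226  0.19059575 0.226194  ]
[[ 0.622 -0.179  0.04 ]
 [ 0.587 -0.279  0.04 ]
 [ 0.538 -0.262  0.04 ]
 [ 0.57  -0.176  0.04 ]]
[[ 0.954  0.299 -0.   ]
 [ 0.299 -0.954 -0.001]
 [-0.001  0.    -1.   ]]
```

View pics/c2.png

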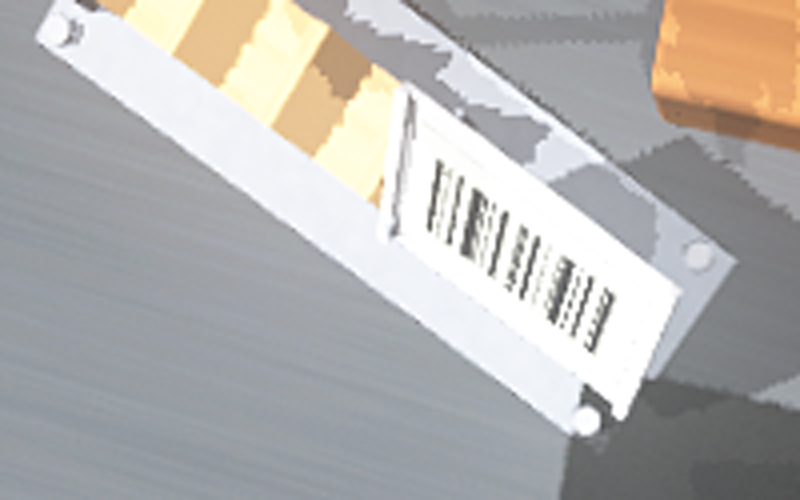

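Emit:
drive_tool(series=[[0.046, -0.015, 0.1, 0, 1], [0, 0, 0.1, 0, 1], [0, 0, 0.1, 0, 1], [0, 0, 0.07, 0, 1], [0, 0, 0, 0, 1], [0, 0, 0, 0, 1]])

```text
time_s: 2.7
eef_pos: [0.4788, -0.347, 0.1502]
tcp_rot: [0.988, 0.152, 0.001, 0.001]
force: [0.4, -0.5, -0.1]
finger_gap: 0.088
gripper_force: 0.0
```

```bash
python3 - <<'E'
from h import *
wsnap('w2')
im=cv2.imread('pics/w1.png');c=wcam('w1')
L=plane(c,[[176.3,21.3],[245.5,72.5]],.0653);B=plane(c,[[231.3,105],[171.3,60]],.0147);print(L,B,np.linalg.norm(L[1]-L[0]),(L.mean(0)+B.mean(0))/2,np.degrees(np.arctan2(*(L[0]-L[1])[:2])))
E
```

```text
t 2.7 tcp [ 0.4788 -0.347   0.1502] yaw 17.46 gap 0.088 F [ 0.4 -0.5 -0.1]
[[ 0.61747792 -0.18037106  0.0653    ]
 [ 0.58287569 -0.28326459  0.0653    ]] [[ 0.53912296 -0.26887     0.0147    ]
 [ 0.57516698 -0.16667645  0.0147    ]] 0.10855594166033311 [ 0.57866089 -0.22479553  0.04      ] 18.587360959913486
```

View pics/w2.png

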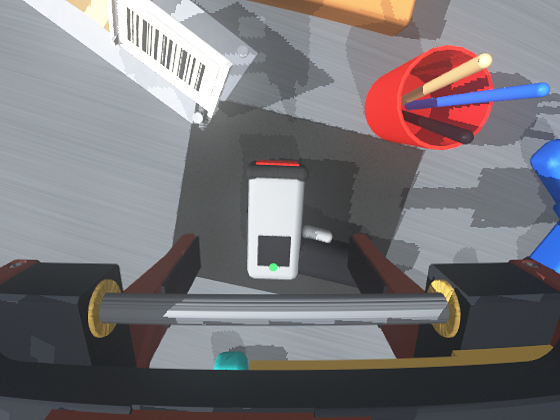

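Emit:
drive_tool(series=[[0, 0, 0.09, 0, 1], [0, 0, 0.09, 0, 1], [0, 0, 0.06, 0, 1], [0, 0, 0.014, 0, 1], [0, 0, 0, 0, 1], [0, 0, 0, 0, 0], [0, 0, 0, 0, 0], [0, 0, 0, 0, 0], [0, 0, 0, 0, 0], [0, 0, 0, 0, 0], [0, 0, 0, 0, 0]], newtons=30)

```text
time_s: 4.12
eef_pos: [0.4787, -0.3463, 0.022]
tcp_rot: [0.988, 0.152, 0.0, 0.0]
force: [0.4, -1.5, 4.8]
finger_gap: 0.0499
gripper_force: 29.9
```

Emit:
drive_tool(series=[[0, 0, -0.05, 0, 0], [0, 0, -0.1, 0, 0], [0, 0, -0.12, 0, 0], [0, 0, -0.12, 0, 0], [0, 0, -0.05, 0, 0], [0, 0, 0, -0.057, 0], [0, 0, 0, -0.057, 0], [0, 0, 0, -0.057, 0], [0, 0, 0, -0.057, 0], [0, 0, 0, -0.057, 0], [0, 0, 0, -0.057, 0], [0, 0, 0, -0.057, 0], [0, 0, 0, -0.057, 0], [0, 0, 0, -0.057, 0], [0, 0, 0, -0.057, 0], [0, 0, 0, -0.057, 0], [0, 0, 0, -0.057, 0], [0, 0, 0, -0.057, 0], [0, 0, 0, -0.057, 0], [0, 0, 0, 0, 0]])

```text
time_s: 6.62
eef_pos: [0.4777, -0.3458, 0.2408]
tcp_rot: [0.164, 0.986, 0.001, -0.001]
force: [-0.2, -0.6, -1.2]
finger_gap: 0.05
gripper_force: 29.9
```

```bash
python3 - <<'E'
from h import *
wsnap('w3'); snap('scene','s3'); print(telemetry.read_state()['qpos'])
E
```

```text
t 6.6 tcp [ 0.4777 -0.3458  0.2408] yaw 161.09 gap 0.05 F [-0.2 -0.6 -1.2]
[ 1.05056733  0.43224662 -0.68851267  1.63963738  0.29208477  1.17643714
  1.53125913]
```

View pics/w3.png

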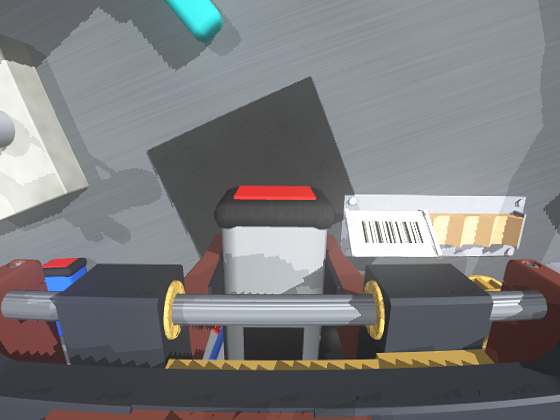

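Emit:
drive_tool(series=[[-0.018, 0.098, 0, 0, 0], [-0.018, 0.098, 0, 0, 0], [-0.018, 0.098, 0.05, 0, 0], [0, 0, 0.1, 0, 0], [0, 0, 0.1, 0, 0], [0, 0, 0.03, 0, 0], [0, 0, 0, 0, 0], [0, 0, 0, 0, 0]])

```text
time_s: 7.72
eef_pos: [0.5527, -0.216, 0.1037]
tcp_rot: [0.164, 0.986, -0.0, 0.001]
force: [-0.7, -0.4, -1.8]
finger_gap: 0.0499
gripper_force: 29.9
```

```bash
python3 - <<'E'
from h import *
wsnap('w4'); im=snap('scene','s4'); cv2.imwrite('pics/s4c.png',cv2.resize(im[150:300,150:350],None,fx=4,fy=4,interpolation=2))
E
```

```text
t 7.7 tcp [ 0.5527 -0.216   0.1037] yaw 161.11 gap 0.0499 F [-0.7 -0.4 -1.8]
```

View pics/s4c.png

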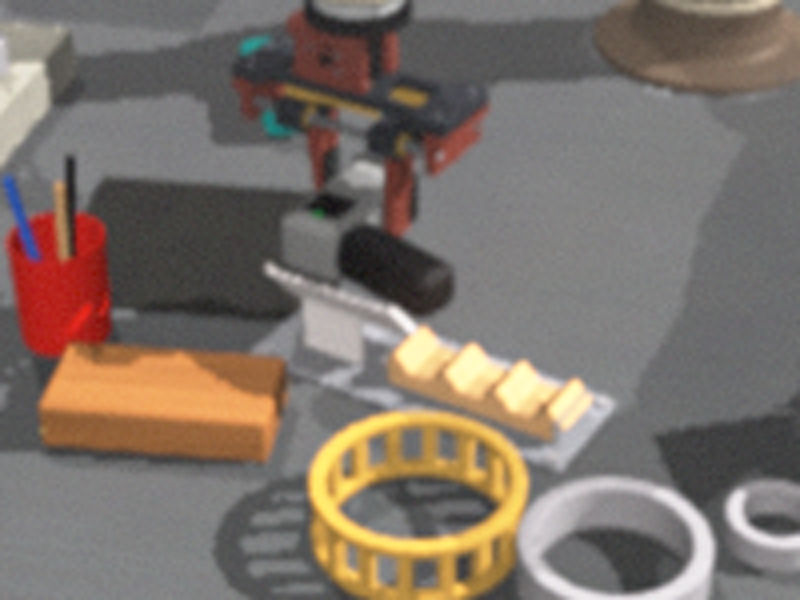

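Emit:
drive_tool(series=[[0, 0, 0.016, 0, 0], [0, 0, 0.016, 0, 0], [0, 0, 0.012, 0, 0], [0, 0, 0.01, 0, 0], [0, 0, 0.008, 0, 0], [0, 0, 0, 0, 0]])

```text
time_s: 8.57
eef_pos: [0.5501, -0.2157, 0.0706]
tcp_rot: [0.164, 0.986, -0.0, -0.001]
force: [-6.4, 0.9, 6.2]
finger_gap: 0.0498
gripper_force: 30.0
```

Emit:
drive_tool(series=[[0, 0, 0.008, 0, 0], [0, 0, 0.008, 0, 0], [0, 0, 0.008, 0, 0], [0, 0, 0.008, 0, 0], [0, 0, 0.006, 0, 0], [0, 0, 0, 0, 0]])

```text
time_s: 9.32
eef_pos: [0.5505, -0.2159, 0.0518]
tcp_rot: [0.164, 0.986, -0.0, -0.001]
force: [-5.7, 0.3, 6.6]
finger_gap: 0.0501
gripper_force: 30.0
```

```bash
python3 - <<'E'
from h import *
a=wsnap('w5'); im=snap('scene','s5'); b=cv2.resize(im[180:250,190:290],(420,294),interpolation=2); cv2.imwrite('pics/s5c.png',np.vstack([cv2.resize(a[150:370,150:420],(420,294)),b]))
E
```

```text
t 9.3 tcp [ 0.5505 -0.2159  0.0518] yaw 161.13 gap 0.0501 F [-5.7  0.3  6.6]
```

View pics/s5c.png

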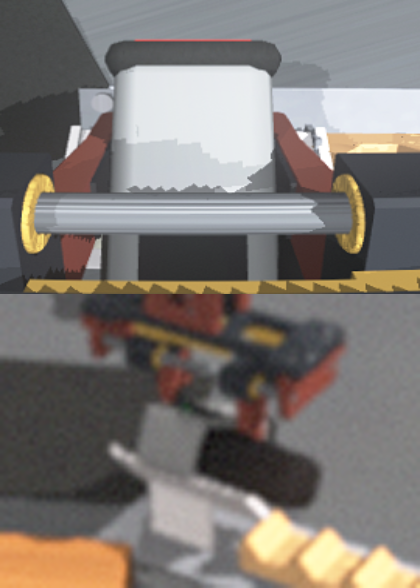

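```bash
python3 - <<'E'
from h import *
from scipy.optimize import brentq
m=vision.camera_model('wrist'); K,d,_=cam('wrist'); c=(K,d,np.array(m['tool_from_camera']))
def row(n):
    im=cv2.imread(f'pics/{n}.png').astype(int)[150:260,240:315]; r=(im[...,2]-im[...,1]>80); w=np.where(r.any(1))[0]+150; return w.min(),w.max()
def pr(x,z,th): # scanner-relative to pivot at tool (0,0,-8): x fwd, z up
    X=x*np.cos(th)+z*np.sin(th); Z=-x*np.sin(th)+z*np.cos(th); return proj(c,[[X,0,-.008-Z]])[0][1]
print('rows',row('w3'),row('w5'))
r3,r5=row('w3')[1]+.5,row('w5')[1]+.5
z0=brentq(lambda z:pr(.044,z,0)-r3,-.03,.04); print('z0',z0)
for t in range(0,50,5): print(t,round(pr(.044,z0,np.radians(t)),1),end='; ')
E
```

```text
rows (np.int64(186), np.int64(199)) (np.int64(180), np.int64(180))
z0 0.03516446297317897
0 199.5; 5 189.6; 10 181.0; 15 173.8; 20 167.9; 25 163.3; 30 159.9; 35 157.6; 40 156.4; 45 156.1;
```

```bash
python3 - <<'E'
from h import *
m=vision.camera_model('wrist'); K,d,_=cam('wrist'); c=(K,d,np.array(m['tool_from_camera']))
def pr(x,z,t,y=0):
    t=np.radians(t);X=x*np.cos(t)+z*np.sin(t); Z=-x*np.sin(t)+z*np.cos(t); return proj(c,[[X,y,-.008-Z]])[0].round(1)
for x in (.029,.044,.055,.065): print(x,[pr(x,z,0) for z in (.018,.01,-.02)])
# finger tips check: tip at tool z +.011, y=+-.025
print(pr(0,-.019,0,.025),pr(0,-.019,0,.03))
for t in(0,10,20,30,40): print(t,pr(.029,.018,t,.028),pr(.044,.018,t,.028))
for n in('w3','w5'):
    im=cv2.imread(f'pics/{n}.png'); g=im[150:290,275].astype(int).mean(-1); print(n,g.astype(int)[20:110])
im=cv2.imread('pics/w5.png');cv2.imwrite('pics/c5.png',cv2.resize(im[150:300,180:370],None,fx=4,fy=4,interpolation=2))
E
```

```text
0.029 [array([271.1, 223.7]), array([271.3, 218.3]), array([271.7, 202.5])]
0.044 [array([271., 190.]), array([271.2, 186.4]), array([271.6, 175.9])]
0.055 [array([271. , 163.9]), array([271.1, 161.8]), array([271.6, 155.6])]
0.065 [array([270.9, 139.3]), array([271.1, 138.6]), array([271.5, 136.6])]
[314.7 251.1] [323.2 251.1]
0 [335.2 223.7] [337.1 190. ]
10 [333.2 214.3] [333.7 181. ]
20 [331.  207.4] [330.4 175.8]
30 [328.8 202.8] [327.3 174. ]
40 [326.7 200.6] [324.5 175.1]
w3 [ 74  72  76  76  75  76  76  77  76  75  76  77  76  77  78  86 106 113
 113 113 112 113 112 115 113 112 125 134 135 123  59  63  68  70  73  77
  81  82  83  82  83  85  84  84  86  85  86  84  83  82  78  75  76  76
  74  67 105 189 229 224 222 223 222 222 221 222 222 222 222 222 222 221
 223 223 222 222 222 222 222 222 222 221 222 222 224 213 197 195 195 194]
w5 [143 146 148 150 148 146 147 147 146 151 124  77  83  85  87  88  88  89
  92  93  95  94  92  93  92  91  92  86 114 185 225 225 226 230 233 234
 233 234 233 234 233 234 234 234 234 234 234 234 234 234 234 234 235 234
 234 234 235 234 234 235 235 234 235 235 235 234 234 234 234 234 235 234
 234 234 234 234 234 234 234 234 234 234 234 234 234 235 225 212 212 214]
```

View pics/c5.png

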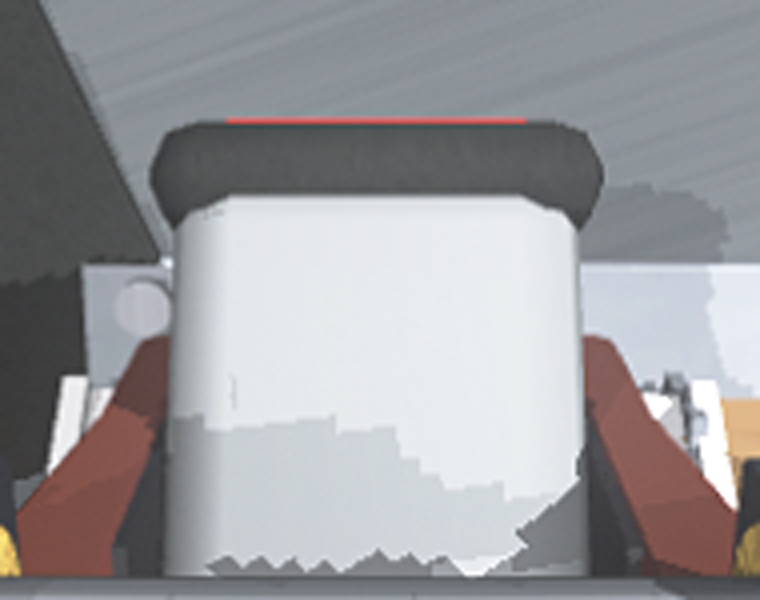

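Emit:
drive_tool(series=[[0, 0, 0.004, 0, 0], [0, 0, 0.003, 0, 0], [0, 0, 0, 0, 0], [0, 0, -0.05, 0, 0], [0, 0, -0.1, 0, 0], [0, 0, -0.05, 0, 0], [0.1, 0.05, 0, -0.056, 0], [0.1, 0.05, 0, -0.056, 0], [0, 0, 0, -0.056, 0], [0, 0, 0, -0.056, 0], [0, 0, 0, -0.056, 0], [0, 0, 0, -0.056, 0], [0, 0, 0, -0.056, 0], [0, 0, 0, 0, 0], [0, 0, 0, 0, 0]])

```text
time_s: 11.3
eef_pos: [0.4664, -0.1435, 0.148]
tcp_rot: [-0.434, 0.901, 0.0, -0.0]
force: [0.1, 0.3, -2.0]
finger_gap: 0.0503
gripper_force: 30.0
```

```bash
python3 - <<'E'
from h import *
a=wsnap('w6'); im=snap('scene','s6'); snap('top','t6'); st=telemetry.read_state();p=proj(cam('scene'),[st['eef_pos']])[0];print(p)
x,y=int(p[0]),int(p[1]); cv2.imwrite('pics/s6c.png',cv2.resize(im[y-50:y+50,x-65:x+65],None,fx=6,fy=6,interpolation=2))
E
```

```text
t 11.3 tcp [ 0.4664 -0.1435  0.148 ] yaw -128.51 gap 0.0503 F [ 0.1  0.3 -2. ]
[269.67619632 177.88036531]
```

View pics/s6c.png

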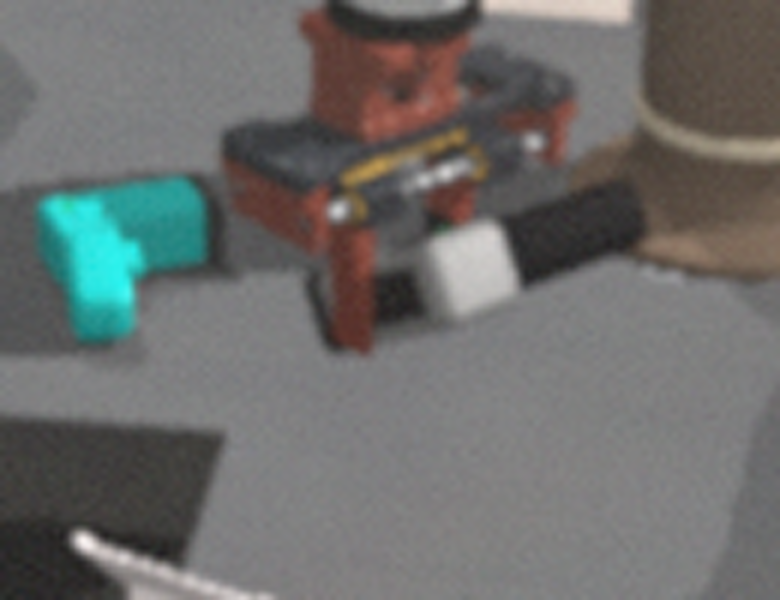

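```bash
python3 - <<'E'
from h import *
a=np.load('pics/w6.npy');c=cam('scene');psi=np.radians(-128.5)
o=a[:3]+[0,0,.008]; x0,y0=269-65,177-50
for gx in (15,):
  for t in range(10,50,5):
    th=np.radians(t); h=np.array([np.cos(psi),np.sin(psi),0]);up=np.array([0,0,1.])
    X=h*np.cos(th)-up*np.sin(th); Z=h*np.sin(th)+up*np.cos(th); Y=np.cross(Z,X)
    P=[o+X*(x-gx)/1e3+Y*y/1e3+Z*(z-4)/1e3 for x,y,z in [(-52,-25,22),(-52,25,22),(-52,25,-22),(-52,-25,-22),(58,25,-22),(58,25,22),(-30,-110,0)]]
    print(t,((proj(c,P)-[x0,y0])*6).round().astype(int).tolist())
E
```

```text
10 [[518, 270], [441, 301], [450, 386], [525, 354], [308, 336], [298, 255], [614, 253]]
15 [[515, 258], [438, 289], [451, 376], [527, 344], [312, 344], [298, 262], [613, 246]]
20 [[511, 247], [434, 277], [452, 365], [528, 333], [316, 351], [297, 269], [613, 239]]
25 [[506, 235], [429, 265], [452, 353], [529, 321], [320, 358], [297, 276], [611, 232]]
30 [[500, 224], [423, 254], [452, 341], [528, 310], [325, 365], [298, 283], [610, 224]]
35 [[494, 213], [417, 243], [450, 329], [527, 298], [330, 371], [298, 290], [608, 217]]
40 [[488, 203], [411, 232], [448, 317], [525, 286], [335, 377], [300, 298], [605, 210]]
45 [[481, 194], [404, 223], [446, 304], [522, 273], [340, 382], [301, 306], [602, 202]]
```

Emit:
drive_tool(series=[[0, 0, -0.1, 0.058, 0], [0, 0, 0, 0.058, 0], [0, 0, 0, 0.058, 0], [0, 0, 0, 0.058, 0], [0, 0, 0, 0.058, 0], [0, 0, 0, 0.058, 0], [0, 0, 0, 0.058, 0], [0, 0, 0, 0.058, 0], [0, 0, 0, 0.058, 0], [0, 0, 0, 0.058, 0], [0, 0, 0, 0.058, 0], [0, 0, 0, 0.058, 0], [0, 0, 0, 0.058, 0], [0, 0, 0, 0.058, 0], [0, 0, 0, 0.058, 0], [0, 0, 0, 0.058, 0], [0, 0, 0, 0.058, 0], [0, 0, 0, 0.058, 0], [0, 0, 0, 0.058, 0], [0, 0, 0, 0.058, 0]])

```text
time_s: 13.95
eef_pos: [0.4666, -0.1432, 0.1983]
tcp_rot: [0.981, 0.195, 0.0, 0.0]
force: [-0.1, 0.2, -2.8]
finger_gap: 0.0504
gripper_force: 30.0
```

```bash
python3 - <<'E'
from h import *
wsnap('w7');t=cam('top')
H=[(170.9,188.8),(198.4,175.3),(204.7,186.6),(179,199)]
L=plane(t,H[:2],.0653);B=plane(t,H[2:],.0147);print(L,B,np.linalg.norm(L[1]-L[0]),np.linalg.norm(B[1]-B[0]),(L.mean(0)+B.mean(0))/2,np.degrees(np.arctan2(*(L[0]-L[1])[:2])))
# lid corners from crop (3.2px): TL(25,453) TR(252,350) BR(298,457) BL(77,562)
C=np.array([(25,453),(252,350),(298,457),(77,562)])/3.2+[125,20]
P=plane(t,C,.076);print(C,P,P.mean(0),np.linalg.norm(np.roll(P,-1,0)-P,axis=1),np.degrees(np.arctan2(*(P[0]-P[1])[:2])))
E
```

```text
t 13.9 tcp [ 0.4666 -0.1432  0.1983] yaw 22.53 gap 0.0504 F [-0.1  0.2 -2.8]
[[0.51050009 0.28188502 0.0653    ]
 [0.56025591 0.18116483 0.0653    ]] [[0.52383837 0.16592958 0.0147    ]
 [0.47679036 0.2627097  0.0147    ]] 0.1123396544512176 0.10760997383227783 [0.51784618 0.22292228 0.04      ] -26.28938984979573
[[132.8125 161.5625]
 [203.75   129.375 ]
 [218.125  162.8125]
 [149.0625 195.625 ]] [[0.60985913 0.42418741 0.076     ]
 [0.72853862 0.1629566  0.076     ]
 [0.60469309 0.10786095 0.076     ]
 [0.48440211 0.35959103 0.076     ]] [0.60687324 0.263649   0.076     ] [0.2869257  0.13554795 0.27899454 0.14111044] -24.432723591858377
```

Emit:
drive_tool(series=[[0.033, -0.105, 0, 0, 0], [0.033, -0.105, 0, 0, 0], [0.033, -0.105, 0, 0, 0], [0.033, -0.105, 0, 0, 0], [0.033, -0.105, 0, 0, 0], [0.033, -0.105, 0, 0, 0], [0, 0, 0, -0.014, 0], [0, 0, 0, 0, 0], [0, 0, 0, 0, 0]])

```text
time_s: 15.12
eef_pos: [0.4352, 0.1844, 0.1981]
tcp_rot: [0.976, 0.22, 0.0, 0.0]
force: [1.0, -0.7, -2.3]
finger_gap: 0.0498
gripper_force: 30.0
```

```bash
python3 - <<'E'
from h import *
im=wsnap('w8'); cv2.imwrite('pics/w8v.png',im)
E
```

```text
t 15.1 tcp [0.4352 0.1844 0.1981] yaw 25.37 gap 0.0498 F [ 1.  -0.7 -2.3]
```

View pics/w8v.png

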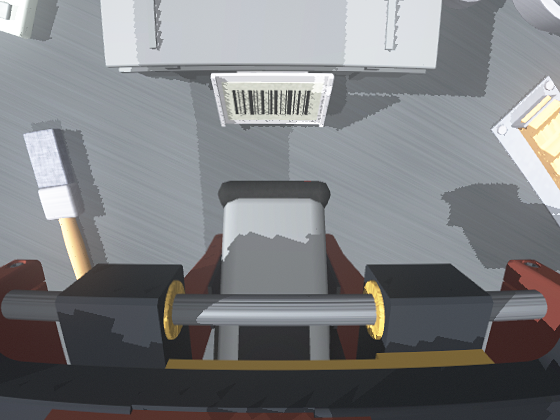

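```bash
python3 - <<'E'
from h import *
c=wcam('w8')
L=plane(c,[(210,72),(335,73)],.0653);B=plane(c,[(325,127),(221,125)],.0147);print(L,B,np.linalg.norm(L[1]-L[0]),np.linalg.norm(B[1]-B[0]));l=(L.mean(0)+B.mean(0))/2;print(l,np.degrees(np.arctan2(*(L[0]-L[1])[:2])))
P=plane(c,[(105,66),(437,70)],.073);print(P,np.linalg.norm(P[1]-P[0]),np.degrees(np.arctan2(*(P[0]-P[1])[:2])))
print('2view',tri(c,[(272.5,98.5)],cam('top'),[(187.8,187.3)]))
a=np.load('pics/w8.npy');d=l-a[:3];y=np.radians(25.37);print('tool d',d[0]*np.cos(y)+d[1]*np.sin(y),d[0]*np.sin(y)-d[1]*np.cos(y))
E
```

```text
[[0.52011701 0.28740603 0.0653    ]
 [0.5669082  0.18658259 0.0653    ]] [[0.52510696 0.16536599 0.0147    ]
 [0.4786511  0.26842358 0.0147    ]] 0.11115206884484743 0.11304429659419313
[0.52269582 0.22694455 0.04      ] -24.895560593022534
[[0.486299   0.37241613 0.073     ]
 [0.60782912 0.10765338 0.073     ]] 0.29132265182043304 -24.655841546595497
2view [[0.52420822 0.22985376 0.01432417 0.00621287]]
tool d 0.09730196032052404 -0.0008902647702110772
```

Emit:
drive_tool(series=[[0.007, 0, 0.1, 0, 0], [0.007, 0, 0.08, 0, 0], [0, 0, 0.023, 0, 0], [0, 0, 0, 0, 0], [0, 0, 0, 0, 0], [0, 0, 0, 0, 0], [0, 0, 0, 0, 0], [0, 0, 0, 0, 0], [0, 0, 0, 0, 0], [0, 0, 0, 0, 0], [0, 0, 0, 0, 0], [0, 0, 0, 0, 0], [0, 0, 0, 0, 0], [0, 0, 0, 0, 0], [0, 0, 0, 0, 0], [0, 0, 0, 0, 0], [0, 0, 0, 0, 0], [0, 0, 0, 0, 0], [0, 0, 0, 0, 0]])

```text
time_s: 17.55
eef_pos: [0.4414, 0.1882, 0.0967]
tcp_rot: [0.975, 0.22, 0.0, 0.0]
force: [0.4, 0.4, -1.8]
finger_gap: 0.0498
gripper_force: 30.0
```

```bash
python3 - <<'E'
from h import *
from scipy.optimize import least_squares
wsnap('w9'); im=snap('scene','s9');st=telemetry.read_state();p=proj(cam('scene'),[st['eef_pos']])[0].astype(int);print(p)
c=cv2.resize(im[p[1]-45:p[1]+45,p[0]-60:p[0]+60],None,fx=5,fy=5,interpolation=2);cv2.imwrite('pics/s9c.png',c)
E
```

```text
t 17.6 tcp [0.4414 0.1882 0.0967] yaw 25.44 gap 0.0498 F [ 0.4  0.4 -1.8]
[378 200]
```

View pics/s9c.png

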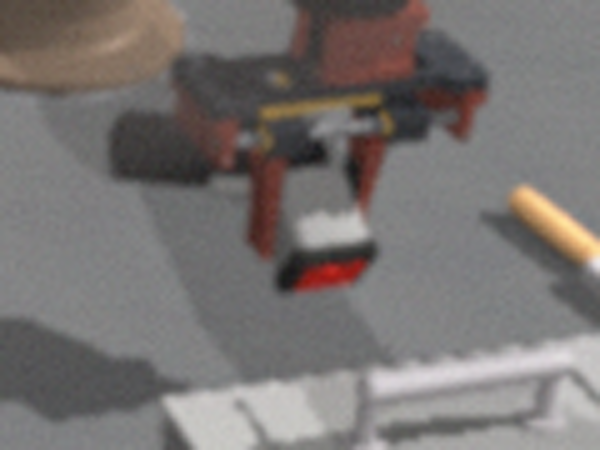

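```bash
python3 - <<'E'
from h import *
im=cv2.imread('pics/s9.png').astype(int);m=np.zeros(im.shape[:2],bool);m[195:225,368:400]=((im[...,2]-im[...,1])>70)[195:225,368:400]
px=np.argwhere(m).mean(0)[::-1];print(px,m.sum())
a=np.load('pics/w9.npy');y=np.radians(25.44);h=np.array([np.cos(y),np.sin(y),0]);n=np.array([-np.sin(y),np.cos(y),0])
o,v=rays(cam('scene'),[px]);v=v[0];P=o+v*((a[:3]-o)@n/(v@n));r=P-(a[:3]+[0,0,.008]);print('window rel pivot fwd,up',r@h,r[2])
l=np.array([.5227,.227,.04])
for t in(30,35,40):
    t=np.radians(t);X=h*np.cos(t)-[0,0,np.sin(t)];Z=h*np.sin(t)+[0,0,np.cos(t)];d=l-P;print(np.degrees(t),'dist',d@X,'perp z',d@Z)
E
```

```text
[383.73333333 209.6       ] 45
window rel pivot fwd,up 0.039321968183176105 -0.017229389221739805
29.999999999999996 dist 0.06771276652761368 perp z -0.01566295463128178
35.0 dist 0.06882021545244518 perp z -0.009701795899921522
40.0 dist 0.06940390098290136 perp z -0.0036668006436583363
```

Emit:
drive_tool(series=[[0, 0, 0.012, 0, 0], [0, 0, 0.01, 0, 0], [0, 0, 0, 0, 0], [0, 0, 0, 0, 0], [0, 0, 0, 0, 0], [0, 0, 0, 0, 0], [0, 0, 0, 0, 0], [0, 0, 0, 0, 0], [0, 0, 0, 0, 0], [0, 0, 0, 0, 0], [0, 0, 0, 0, 0], [0, 0, 0, 0, 0], [0, 0, 0, 0, 0], [0, 0, 0, 0, 0], [0, 0, 0, 0, 0]])

```text
time_s: 19.52
eef_pos: [0.4413, 0.1882, 0.0856]
tcp_rot: [0.975, 0.22, -0.0, 0.0]
force: [-0.4, 0.6, -2.3]
finger_gap: 0.0496
gripper_force: 30.0
```

```bash
python3 - <<'E'
from h import *
wsnap('w10'); im=snap('scene','s10').astype(int);p=proj(cam('scene'),[telemetry.read_state()['eef_pos']])[0].astype(int)
g=im.copy();m=np.zeros(im.shape[:2],bool);m[p[1]-5:p[1]+28,p[0]-10:p[0]+22]=True;m&=(im[...,2]-im[...,1])>45
a=np.load('pics/w10.npy');y=np.radians(25.44);h=np.array([np.cos(y),np.sin(y),0]);n=np.array([-np.sin(y),np.cos(y),0])
k=max(cv2.findContours(m.astype(np.uint8),0,2)[0],key=cv2.contourArea);r=cv2.minAreaRect(k);print(r,cv2.boundingRect(k))
o,v=rays(cam('scene'),[r[0]]);v=v[0];P=o+v*((a[:3]-o)@n/(v@n));q=P-(a[:3]+[0,0,.008]);print(q@h,q[2])
# model window: 8 outline pts for theta/delta
for t in (24,28,32,36,40):
  for dl in (0,4,8):
    T=np.radians(t);X=h*np.cos(T)-np.array([0,0,np.sin(T)]);Z=h*np.sin(T)+np.array([0,0,np.cos(T)]);Y=np.cross(Z,X)
    W=a[:3]+[0,0,.008]+X*.044+Z*dl/1e3;W2=W-X*.11
    print(t,dl,'win px',proj(cam('scene'),[W])[0].round(1))
E
```

```text
t 19.5 tcp [0.4413 0.1882 0.0856] yaw 25.44 gap 0.0496 F [-0.4  0.6 -2.3]
((383.53997802734375, 212.77996826171875), (4.525484085083008, 13.57645034790039), 81.8698959350586) (377, 210, 14, 6)
0.04132212982385222 -0.01624150939007224
24 0 win px [383.3 213. ]
24 4 win px [383.7 212.3]
24 8 win px [384.1 211.6]
28 0 win px [382.9 213.6]
28 4 win px [383.4 212.9]
28 8 win px [383.9 212.3]
32 0 win px [382.6 214.1]
32 4 win px [383.1 213.5]
32 8 win px [383.6 212.9]
36 0 win px [382.2 214.5]
36 4 win px [382.7 214. ]
36 8 win px [383.2 213.5]
40 0 win px [381.8 214.8]
40 4 win px [382.3 214.4]
40 8 win px [382.9 214. ]
```

Emit:
drive_tool(series=[[0, 0, 0.01, 0, 0], [0, 0, 0.008, 0, 0], [0, 0, 0, 0, 0], [0, 0, 0, 0, 0], [0, 0, 0, 0, 0], [0, 0, 0, 0, 0], [0, 0, 0, 0, 0], [0, 0, 0, 0, 0], [0, 0, 0, 0, 0], [0, 0, 0, 0, 0], [0, 0, 0, 0, 0], [0, 0, 0, 0, 0], [0, 0, 0, 0, 0], [0, 0, 0, 0, 0], [0, 0, 0, 0, 0], [0, 0, 0, 0, 0]])

```text
time_s: 21.62
eef_pos: [0.4413, 0.1882, 0.0766]
tcp_rot: [0.975, 0.22, -0.0, 0.0]
force: [-0.2, -1.0, -2.3]
finger_gap: 0.05
gripper_force: 30.0
```

Emit:
drive_tool(series=[[-0.04, 0, -0.1, 0, 0], [0.04, 0, -0.1, 0.049, 0], [0, 0, -0.05, 0.049, 0], [0, 0, 0, 0.049, 0], [0, 0, 0, 0.049, 0], [0, 0, 0, 0.0485, 0], [0.049, 0.0994, 0, 0, 0], [0.049, 0.0994, 0, 0, 0], [0.049, 0.0994, 0, 0, 0], [0.049, 0.0994, 0, 0, 0], [0.049, 0.0994, 0, 0, 0], [0.049, 0.0994, 0, 0, 0], [0.049, 0.0994, 0, 0, 0], [0, 0, 0, 0, 0], [0, 0, 0, 0, 0]])

```text
time_s: 23.5
eef_pos: [0.4929, -0.1956, 0.2013]
tcp_rot: [0.987, -0.161, -0.0, -0.0]
force: [0.8, 0.5, -1.8]
finger_gap: 0.0499
gripper_force: 30.0
```

```bash
python3 - <<'E'
from h import *
im=wsnap('w11');c=wcam('w11');g=im.astype(int).mean(-1)
# expected
y=np.radians(-18.6);h=np.array([np.cos(y),np.sin(y),0]);n=np.array([-np.sin(y),np.cos(y),0]);l=np.array([.579,-.225,.04])
s=np.radians(50);u=h*np.cos(s)+[0,0,np.sin(s)]
E=np.array([l+n*a*.055+u*b*.033 for a,b in((1,1),(-1,1),(-1,-1),(1,-1))]);print('exp holder',proj(c,E).round(1).tolist())
q=proj(c,E).astype(int)
# dark bars centroid inside
m=np.zeros(g.shape,np.uint8);cv2.fillConvexPoly(m,q,1);m=cv2.erode(m,np.ones((9,9)));th=cv2.threshold(g[m>0].astype(np.uint8),0,255,cv2.THRESH_OTSU)[0];b=(m>0)&(g<th);
yy=np.argwhere(b);print('th',th,'bars',b.sum(),yy[:,::-1].min(0),yy[:,::-1].max(0),'rect',cv2.minAreaRect(yy[:,::-1].astype(np.float32)))
w8=cv2.imread('pics/w8.png')
print('bars centre plane',plane(c,[cv2.minAreaRect(yy[:,::-1].astype(np.float32))[0]],.04))
E
```

```text
t 23.5 tcp [ 0.4929 -0.1956  0.2013] yaw -18.58 gap 0.0499 F [ 0.8  0.5 -1.8]
exp holder [[214.7, 81.9], [336.4, 81.9], [325.3, 129.5], [225.2, 129.4]]
th 195.0 bars 619 [220  86] [310 119] rect ((263.0523986816406, 106.60698699951172), (90.79647827148438, 29.47250747680664), 7.594643592834473)
bars centre plane [[ 0.58397029 -0.21367529  0.04      ]]
```

```bash
python3 - <<'E'
from h import *
for f,hx in(('w8',(272.5,99)),('w11',None)):
    g=cv2.imread(f'pics/{f}.png').astype(int).mean(-1);c=wcam(f)
    r=g[60:150,190:360]
    for th in (70,90,110):
        m=cv2.morphologyEx((r<th).astype(np.uint8),cv2.MORPH_CLOSE,np.ones((3,9)))
        k=max(cv2.findContours(m,0,2)[0],key=cv2.contourArea);q=cv2.minAreaRect(k);ce=np.array(q[0])+[190,60];print(f,th,ce.round(1),np.round(q[1],1),round(q[2],1),plane(c,[ce],.04)[0].round(4))
g=cv2.imread('pics/w11.png').astype(int).mean(-1)
for y in range(64,140,4): print(y,''.join('%4d'%v for v in g[y,196:352:5]))
E
```

```text
w8 70 [285.5 102. ] [22. 47.] 90.0 [0.5268 0.2162 0.04  ]
w8 90 [270.9 102.1] [76.  23.2] 0.8 [0.5206 0.2292 0.04  ]
w8 110 [270.4 102. ] [77.1 23.2] 0.9 [0.5204 0.2297 0.04  ]Traceback (most recent call last):
  File "<stdin>", line 7, in <module>
ValueError: max() iterable argument is empty
```

```bash
python3 - <<'E'
from h import *
g=cv2.imread('pics/w11.png').astype(int).mean(-1);c=wcam('w11')
for th in (130,150,170):
    m=cv2.morphologyEx((g[60:150,190:360]<th).astype(np.uint8),cv2.MORPH_CLOSE,np.ones((3,9)))
    for k in cv2.findContours(m,0,2)[0]:
        if cv2.contourArea(k)>300:
            q=cv2.minAreaRect(k);ce=np.array(q[0])+[190,60];print(th,ce.round(1),np.round(q[1],1),round(q[2],1),plane(c,[ce],.04)[0].round(4))
for y in range(64,140,5): print(y,''.join('%4d'%v for v in g[y,196:352:5]))
E
```

```text
130 [298.5 108.5] [21. 21.] 90.0 [ 0.571  -0.2467  0.04  ]
130 [244.  107.5] [21. 18.] 90.0 [ 0.5893 -0.1954  0.04  ]
130 [274.5 104.5] [ 89. 169.] 90.0 [ 0.5822 -0.2252  0.04  ]
150 [271.5 108. ] [22. 75.] 90.0 [ 0.58   -0.2212  0.04  ]
150 [274.5 104.5] [ 89. 169.] 90.0 [ 0.5822 -0.2252  0.04  ]
170 [272. 108.] [22. 76.] 90.0 [ 0.5798 -0.2217  0.04  ]
170 [219.  94.] [56. 58.] 90.0 [ 0.6095 -0.1762  0.04  ]
170 [274.5 104.5] [ 89. 169.] 90.0 [ 0.5822 -0.2252  0.04  ]
64  223 225 228 242 243 242 244 245 245 245 249 248 252 252 252 196 198 197 195 192 203 193 161 157 147 139 125 123 123 118 120 117
69  224 150 155 222 223 223 223 226 229 161 162 226 226 228 161 164 165 165 165 164 194 191 195 217 214 190 128 127 122 123 120 119
74  155 157 155 222 227 225 202 164 164 165 162 227 227 211 168 168 169 168 169 168 165 195 197 221 204 192 131 128 125 125 123 120
79  156 159 159 159 204 181 183 181 174 170 168 214 207 149 162 164 164 166 167 165 166 196 196 197 195 192 132 131 129 125 123 119
84  203 193 200 236 255 230 254 254 255 255 255 255 255 255 255 255 255 255 255 255 255 255 255 25
[... 793 characters left out ...]
255 255 253 255 108 104 106 105 100
119  228 229 231 235 228 255 239 254 255 253 228 246 222 255 255 155 107 167 220 255 255 255 112 254 254 253 193 106 110 107 104  99
124  218 220 227 229 237 255 224 253 254 255 255 255 255 254 255 254 255 255 255 255 255 255 254 255 255 255 113 114 112 106 102  97
129  225 226 225 226 224 223 255 243 243 245 243 242 242 243 243 242 221 219 222 251 246 250 255 255 255 255 116 115 108 103 100  95
134  222 223 224 223 225 225 223 223 225 227 224 242 243 243 244 244 243 244 242 242 242 241 240 187 241 109 114 109 106 103 100  95
139  223 223 222 221 224 224 223 225 225 226 225 224 242 242 242 242 243 243 242 243 242 241 235 251 243 109 109 106 103 101  97  92
```

Emit:
drive_tool(series=[[0.002, 0, 0.1, 0, 0], [0, 0, 0.09, 0, 0], [0, 0, 0.05, 0, 0], [0, 0, 0.0095, 0, 0], [0, 0, 0, 0, 0], [0, 0, 0, 0, 0], [0, 0, 0, 0, 0], [0, 0, 0, 0, 0], [0, 0, 0, 0, 0], [0, 0, 0, 0, 0], [0, 0, 0, 0, 0], [0, 0, 0, 0, 0], [0, 0, 0, 0, 0], [0, 0, 0, 0, 0], [0, 0, 0, 0, 0], [0, 0, 0, 0, 0], [0, 0, 0, 0, 0]])

```text
time_s: 25.68
eef_pos: [0.4941, -0.1965, 0.0769]
tcp_rot: [0.987, -0.161, -0.0, -0.0]
force: [1.1, -0.7, -2.6]
finger_gap: 0.0498
gripper_force: 30.0
```

Emit:
drive_tool(series=[[0, 0, -0.014, 0, 0], [0, 0, 0, 0, 0], [0, 0, 0, 0, 0], [0, 0, 0, 0, 0], [0, 0, 0, 0, 0], [0, 0, 0, 0, 0], [0, 0, 0, 0, 0], [0, 0, 0, 0, 0], [0, 0, 0, 0, 0], [0, 0, 0, 0, 0], [0, 0, 0, 0, 0], [0, 0, 0, 0, 0], [0, 0, 0, 0, 0]])

```text
time_s: 27.3
eef_pos: [0.4941, -0.1966, 0.0839]
tcp_rot: [0.987, -0.161, 0.0, 0.0]
force: [0.1, 0.5, -1.2]
finger_gap: 0.0498
gripper_force: 30.0
```

```bash
python3 - <<'E'
from h import *
wsnap('w12'); im=snap('scene','s12').astype(int);a=np.load('pics/w12.npy');c=cam('scene');p=proj(c,[a[:3]])[0].astype(int)
m=np.zeros(im.shape[:2],bool);m[p[1]-6:p[1]+28,p[0]-16:p[0]+16]=True;m&=(im[...,2]-im[...,1])>45
k=max(cv2.findContours(m.astype(np.uint8),0,2)[0],key=cv2.contourArea);r=cv2.minAreaRect(k);print(p,r)
y=np.radians(-18.6);h=np.array([np.cos(y),np.sin(y),0]);n=np.array([-np.sin(y),np.cos(y),0])
o,v=rays(c,[r[0]]);v=v[0];P=o+v*((a[:3]-o)@n/(v@n));q=P-(a[:3]+[0,0,.008]);d=np.array([.58,-.225,.04])-P;print('win rel',q@h,q[2],'label from win fwd,down,lat',d@h,d[2],d@n)
E
```

```text
t 27.3 tcp [ 0.4941 -0.1966  0.0839] yaw -18.57 gap 0.0498 F [ 0.1  0.5 -1.2]
[250 198] ((260.0, 198.5), (13.0, 4.0), 90.0)
win rel -0.056850265635691975 -0.03633832050521538 label from win fwd,down,lat 0.14735343217498476 -0.01554282156851209 0.00045993344583390163
```

Emit:
drive_tool(series=[[-0.05, 0, -0.1, 0, 0], [0.05, 0, -0.1, -0.05, 0], [0, 0, -0.04, -0.05, 0], [0, 0, 0, -0.05, 0], [0, 0, 0, -0.05, 0], [-0.0397, 0.092, 0, 0, 0], [-0.0397, 0.092, 0, 0, 0], [-0.0397, 0.092, 0, 0, 0], [0, 0, 0, 0, 0], [0, 0, 0.1, 0, 0], [0, 0, 0.1, 0, 0], [0, 0, 0.08, 0, 0], [0, 0, 0, 0, 0], [0, 0, 0, 0, 0]])

```text
time_s: 29.15
eef_pos: [0.4797, -0.3459, 0.0653]
tcp_rot: [0.988, 0.152, 0.001, 0.0]
force: [0.8, -0.1, -1.0]
finger_gap: 0.05
gripper_force: 30.0
```

Emit:
drive_tool(series=[[0, 0, 0.016, 0, 0], [0, 0, 0.016, 0, 0], [0, 0, 0.012, 0, 0], [0, 0, 0.01, 0, 0], [0, 0, 0.01, 0, 0], [0, 0, 0.008, 0, 0], [0, 0, 0, 0, 0]], newtons=15)

```text
time_s: 30.02
eef_pos: [0.4781, -0.3462, 0.0284]
tcp_rot: [0.988, 0.151, -0.0, 0.0]
force: [-3.3, 0.9, 4.5]
finger_gap: 0.0499
gripper_force: 15.0
```

Emit:
drive_tool(series=[[0, 0, 0.008, 0, 0], [0, 0, 0.008, 0, 0], [0, 0, 0.004, 0, 0], [0, 0, 0, 0, 0]])

```text
time_s: 30.52
eef_pos: [0.4776, -0.3464, 0.0189]
tcp_rot: [0.988, 0.151, -0.001, 0.0]
force: [-6.5, 1.9, 12.1]
finger_gap: 0.05
gripper_force: 15.0
```

```bash
python3 - <<'E'
from h import *
im=wsnap('w13');print(im[170:290:4,275].astype(int).mean(-1).astype(int))
r=(im[150:260,240:315,2].astype(int)-im[150:260,240:315,1]>80);w=np.where(r.any(1))[0]+150;print(w.min() if len(w) else None,w.max() if len(w) else None)
E
```

```text
t 30.5 tcp [ 0.4776 -0.3464  0.0189] yaw 17.4 gap 0.05 F [-6.5  1.9 12.1]
[ 77  73  73  72  73  77 116  61  66  71  78  82 100 144 149 149 149 150
 150 173 176 175 175 175 176 175 150 152 152 152]
193 195
```

Emit:
drive_tool(series=[[0, 0, 0.004, 0, 0], [0, 0, 0, 0, 0], [0, 0, 0, 0, 0.62], [0, 0, 0, 0, 0.7], [0, 0, 0, 0, 1], [0, 0, 0, 0, 1], [0, 0, 0, 0, 1], [0, 0, 0, 0, 1]])

```text
time_s: 31.58
eef_pos: [0.4786, -0.346, 0.0159]
tcp_rot: [0.988, 0.152, -0.0, -0.0]
force: [-0.3, -0.2, -0.4]
finger_gap: 0.0876
gripper_force: 0.0
```

Emit:
drive_tool(series=[[0, 0, -0.06, 0, 1], [0, 0, -0.12, 0, 1], [0, 0, -0.12, 0, 1], [0, 0, -0.12, 0, 1], [0, 0, -0.12, 0, 1], [0, 0, -0.1, 0, 1], [0, 0, 0, 0, 1], [0, 0, 0, 0, 1]])

```text
time_s: 32.58
eef_pos: [0.4782, -0.3459, 0.3352]
tcp_rot: [0.988, 0.152, -0.0, -0.0]
force: [0.6, -0.0, 0.2]
finger_gap: 0.0877
gripper_force: 0.0
```

```bash
python3 - <<'E'
from h import *
im=wsnap('w14');c=wcam('w14');g=im.astype(int).mean(-1)
d=im.astype(int)
r=np.zeros(g.shape,bool);r[100:230,200:340]=((d[...,2]-d[...,1])>60)[100:230,200:340];k=max(cv2.findContours(r.astype(np.uint8),0,2)[0],key=cv2.contourArea);ce=cv2.minAreaRect(k);print('red',ce,plane(c,[ce[0]],.03))
x,y=map(int,ce[0]);m=np.zeros(g.shape,np.uint8);m[y:y+95,x-35:x+35]=g[y:y+95,x-35:x+35]>115
m=cv2.morphologyEx(m,cv2.MORPH_CLOSE,np.ones((25,25)));m=cv2.morphologyEx(m,cv2.MORPH_OPEN,np.ones((50,5)))
k=max(cv2.findContours(m,0,2)[0],key=cv2.contourArea);q=cv2.minAreaRect(k);P=plane(c,cv2.boxPoints(q),.048);print(q,P.mean(0),np.linalg.norm(P[1:]-P[:-1],axis=1),np.degrees(np.arctan2(*(P[1:]-P[:-1])[:,1::-1].T)))
E
```

```text
t 32.6 tcp [ 0.4782 -0.3459  0.3352] yaw 17.43 gap 0.0877 F [ 0.6 -0.   0.2]
red ((335.0, 115.5), (31.0, 8.0), 90.0) [[ 0.59093857 -0.4047807   0.03      ]]
((366.0, 163.5), (81.0, 6.0), 90.0) [ 0.53755942 -0.46968217  0.048     ] [0.00867045 0.11987729 0.00926619] [ -71.95377381 -158.14616541  107.44168217]
```

```bash
python3 - <<'E'
from h import *
im=cv2.imread('pics/w14.png');c=wcam('w14');g=im.astype(int).mean(-1);d=im.astype(int)
r=np.zeros(g.shape,bool);r[120:200,235:310]=((d[...,2]-d[...,1])>60)[120:200,235:310];k=max(cv2.findContours(r.astype(np.uint8),0,2)[0],key=cv2.contourArea);ce=cv2.minAreaRect(k);print('red',ce,plane(c,[ce[0]],.03))
m=np.zeros(g.shape,np.uint8);m[140:232,235:298]=g[140:232,235:298]>115
m=cv2.morphologyEx(m,cv2.MORPH_CLOSE,np.ones((25,25)));m=cv2.morphologyEx(m,cv2.MORPH_OPEN,np.ones((50,5)))
k=max(cv2.findContours(m,0,2)[0],key=cv2.contourArea);q=cv2.minAreaRect(k);P=plane(c,cv2.boxPoints(q),.048);print(q,P.mean(0),np.linalg.norm(P[1:]-P[:-1],axis=1),np.degrees(np.arctan2(*(P[1:]-P[:-1])[:,1::-1].T)))
E
```

```text
red ((273.0, 154.0), (2.0, 24.0), 90.0) [[ 0.50957254 -0.33447439  0.03      ]]
((273.9999694824219, 190.49996948242188), (29.999996185302734, 70.99998474121094), 0.0) [ 0.4582216 -0.3521681  0.048    ] [0.10881447 0.04365884 0.10880882] [  16.69260356  -72.58791381 -161.84512173]
```

Emit:
drive_tool(series=[[0, 0, 0, -0.0541, 1], [0, 0, 0, -0.0541, 1], [0, 0, 0, -0.0541, 1], [0, 0, 0, -0.0541, 1], [0, 0, 0, -0.0541, 1], [0, 0, 0, -0.0541, 1], [0, 0, 0, -0.0541, 1], [0, 0, 0, -0.0541, 1], [0, 0, 0, -0.0541, 1], [0, 0, 0, -0.0541, 1]])

```text
time_s: 33.88
eef_pos: [0.478, -0.3458, 0.3339]
tcp_rot: [0.536, 0.844, 0.0, -0.002]
force: [-0.2, 0.4, -0.5]
finger_gap: 0.088
gripper_force: 0.0
```

Emit:
drive_tool(series=[[0.0914, 0.0686, 0, 0, 1], [0.0914, 0.0686, 0, 0, 1], [0.0914, 0.0686, 0, 0, 1], [0.0914, 0.0686, 0, 0, 1], [0.0914, 0.0686, 0, 0, 1], [0.0914, 0.0686, 0, 0, 1], [0.0914, 0.0686, 0, 0, 1], [0.0914, 0.0686, 0, 0, 1], [0.0914, 0.0686, 0, 0, 1], [0.0914, 0.0686, 0, 0, 1], [0.0914, 0.0686, 0, 0, 1], [0, 0, 0, 0, 1], [0, 0, 0, 0, 1]])

```text
time_s: 35.5
eef_pos: [0.6098, 0.2682, 0.334]
tcp_rot: [0.538, 0.843, -0.001, -0.001]
force: [0.3, -1.0, -0.2]
finger_gap: 0.0878
gripper_force: 0.0
```

```bash
python3 - <<'E'
from h import *
im=wsnap('w15');c=wcam('w15');g=im.astype(int).mean(-1)
y=np.radians(24.8);X=np.array([np.cos(y),np.sin(y),0]);Y=np.array([-np.sin(y),np.cos(y),0]);l=np.array([.6098,.2688,0])
E=[l+a*X*.008+b*Y*.063+[0,0,.122] for a,b in((1,1),(1,-1),(-1,-1),(-1,1))];print('exp bar',proj(c,E).round(0).tolist())
F=[l+a*X*.069+b*Y*.145+[0,0,.076] for a,b in((1,1),(1,-1),(-1,-1),(-1,1))];print('exp lid',proj(c,F).round(0).tolist())
for r in range(60,250,12): print(r,''.join('%4d'%v for v in g[r,100:460:9]))
E
```

```text
t 35.5 tcp [0.6098 0.2682 0.334 ] yaw 114.85 gap 0.0878 F [ 0.3 -1.  -0.2]
exp bar [[280.0, 134.0], [279.0, 234.0], [267.0, 234.0], [266.0, 134.0]]
exp lid [[327.0, 68.0], [319.0, 275.0], [228.0, 274.0], [219.0, 68.0]]
60  122 126 123 119 127 125 126 125 125 127 127 128 127 125 195 195 195 195 196 195 196 197 196 196 197 127 135 132 131 130 133 128 128 125 126 124 125 126 125 123
72  126 122 125 123 123 128 125 128 126 124 128 128 127 129 195 195 196 196 197 197 196 195 196 196 196 121 113 114 130 129 129 129 129 128 124 128 126 126 125 119
84  122 124 126 121 126 126 128 128 129 127 128 129 129 126 196 197 197 197 197 197 197 197 197 197 197 109 117 114 131 134 130 130 131 132 129 130 129 129 125 101
96  123 125 127 126 128 127 128 127 127 129 129 126 129 126 196 153 143 171 155 150 136 136 145 135 197 114 120 113 134 132 134 132 130 129 128 129 129 127  90  95
108  126 128 126 128 127 127 130 132 129 129 129 130 126 129 197 198 197 199 198 199 198 198 198 197 197 114 117 115 132 133 132 131 129 135 132 131 129 125  92  92
120  126 128 129 128 123 128 126 126 130 128 127 130 128 130
[... 1054 characters left out ...]
 109 106 108 111 108 127 124  89  90  91
204  125 123 128 123 128 119 127 114 114 113 111 111 193 190 168 167 168 167 118 200 154 168 168 169 167 114  97  78  77  90 124 120 124 125 123 125 125 122  89  89
216  127 127 126 126 122 127 125 126 128 127 128 129  97  93 165 166 166 167 122 202 169 167 167 166 166 113 112  77  94 129 122 126 123 127 123 126 128 127 127  90
228  125 127 128 124 128 126 125 123 127 127 128 131 109  97 159 166 166 167 122 113 167 166 166 166 166 111 113  93 116 127 125 123 129 127 125 130 128 128 127 129
240  130 127 129 126 127 127 128 125 122  94  91 110 129  94 145 162 149 149 119 112 151 149 143 143 166 113 113  94  48  93 108 126 126 125 128 130 130 127 125 128
```

```bash
python3 - <<'E'
from h import *
im=cv2.imread('pics/w15.png');c=wcam('w15');g=im.astype(int).mean(-1)
print('col271',g[100:245:2,271].astype(int));
for r in (140,170,200): print(r,g[r,258:296].astype(int))
print('edge rows col300',[(r,int(g[r,300])) for r in range(20,75,3)])
print('row50',g[50,210:340:3].astype(int)); print('row 200',g[200,210:340:3].astype(int))
print('col 235/310 grooves',g[84:110,235].astype(int),g[84:110,310].astype(int))
E
```

```text
col271 [201 198 198 198 199 198 198 197 198 195 230 226 242 233 228 228 227 226
 225 226 225 225 224 224 224 224 225 224 224 224 224 213 193 195 195 195
 196 196 198 197 197 197 198 198 199 198 199 200 200 201 200 201 200 201
 201 202 202 201 202 204 170 112 113 113 113 114 115 113 103 112 112 114
 112]
140 [198 197 197 198 198 200 204 145 188 209 219 225 229 225 226 226 219 206
 192 158 173 197 199 198 195 174 170 172 171 171 172 172 170 171 172 172
 172 172]
170 [170 170 172 176 127 117 117 106 137 165 175 185 196 195 196 200 194 186
 180 155 139 167 171 170 169 170 170 169 170 169 169 169 168 170 169 169
 170 170]
200 [167 168 171 174 124 114 115 110 119 162 173 183 198 200 200 199 193 186
 180 156 139 166 168 169 168 169 167 168 168 168 168 168 168 168 168 168
 168 168]
edge rows col300 [(20, 97), (23, 131), (26, 129), (29, 132), (32, 131), (35, 131), (38, 131), (41, 130), (44, 129), (47, 131), (50, 133), (53, 130), (56, 125), (59, 197), (62, 196), (65, 195), (68, 197), (71, 196), (74, 196)]
row50 [126 127 126 129 125 129 126 123 127 129 130 133 128 129 129 131 130 131
 131 129 128 131 131 129 129 131 130 129 131 129 133 131 134 134 130 132
 134 131 134 131 132 132 134 135]
row 200 [172 115 169 218 253 165 167 167 167 167 167 168 168 168 169 168 167 174
 115 162 198 199 180 166 168 168 168 168 168 168 167 169 169 167 168 168
 169 114 113 112 113 115  80  76]
col 235/310 grooves [197 196 196 198 197 197 197 196 197 197 198 188 153 163 151 185 198 198
 197 197 197 198 196 197 198 197] [197 197 197 197 198 197 195 192 197 199 198 188 145 139 161 196 198 197
 197 197 197 196 197 198 197 197]
```

```bash
python3 - <<'E'
from h import *
c=wcam('w15')
b=plane(c,[(272,119.5),(272,219.5),(266,170),(278,170)],.122);e=plane(c,[(273,57.5)],.076)
gr=plane(c,[(272,97.5)],.076)
y=np.radians(24.8);X=np.array([np.cos(y),np.sin(y)]);Y=np.array([-np.sin(y),np.cos(y)])
for p in (b[0],b[1],b[2],b[3],e[0],gr[0]): print(p.round(4),'along case axes rel(.6098,.2688):',((p[:2]-[.6098,.2688])@X).round(4),((p[:2]-[.6098,.2688])@Y).round(4))
s0=cv2.imread('pics/scene0.png');s=snap('scene','s16')
# compare lid front-right corner region in s9 (t17) with s12 (t27)
for a,bb in (('scene0','s5'),('s5','s9'),('s9','s12'),('s12','s16'),('scene0','s12')):
    d=cv2.absdiff(cv2.GaussianBlur(cv2.imread(f'pics/{a}.png'),(5,5),0),cv2.GaussianBlur(cv2.imread(f'pics/{bb}.png'),(5,5),0)).max(-1)[222:285,345:475];print(a,bb,(d>25).sum())
E
```

```text
[0.5753 0.3405 0.122 ] along case axes rel(.6098,.2688): -0.0013 0.0795
[0.6266 0.229  0.122 ] along case axes rel(.6098,.2688): -0.0014 -0.0432
[0.5936 0.2833 0.122 ] along case axes rel(.6098,.2688): -0.0087 0.02
[0.6068 0.2895 0.122 ] along case axes rel(.6098,.2688): 0.006 0.02
[0.5435 0.4115 0.076 ] along case axes rel(.6098,.2688): -0.0003 0.1573
[0.5628 0.3666 0.076 ] along case axes rel(.6098,.2688): -0.0016 0.1085
scene0 s5 3
s5 s9 585
s9 s12 1224
s12 s16 692
scene0 s12 844
```

Emit:
drive_tool(series=[[0.033, -0.002, 0.1, 0, 1], [0, 0, 0.1, 0, 1], [0, 0, 0.1, 0, 1], [0, 0, 0.1, 0, 1], [0, 0, 0.05, 0, 1], [0, 0, 0, 0, 1], [0, 0, 0, 0, 0], [0, 0, 0, 0, 0], [0, 0, 0, 0, 0], [0, 0, 0, 0, 0], [0, 0, 0, 0, 0], [0, 0, 0, 0, 0], [0, 0, 0, 0, 0], [0, 0, 0, 0, 0]], newtons=50)

```text
time_s: 37.35
eef_pos: [0.6017, 0.2829, 0.1108]
tcp_rot: [0.539, 0.843, -0.001, -0.0]
force: [-2.2, -2.0, 2.1]
finger_gap: 0.0155
gripper_force: 50.0
```

Emit:
drive_tool(series=[[0, 0, -0.03, 0, 0], [0, 0, -0.08, 0, 0], [0, 0, -0.11, 0, 0], [-0.048, -0.0884, 0, 0, 0], [-0.048, -0.0884, 0, 0, 0], [-0.048, -0.0884, 0, 0, 0], [-0.048, -0.0884, 0, 0, 0], [-0.048, -0.0884, 0, 0, 0], [-0.048, -0.0884, 0, 0, 0], [-0.048, -0.0884, 0, 0, 0], [0, 0, 0, 0, 0], [0, 0, 0.1, 0, 0], [0, 0, 0.1, 0, 0], [0, 0, 0.08, 0, 0], [0, 0, 0.03, 0, 0], [0, 0, 0, 0, 0]])

```text
time_s: 39.35
eef_pos: [0.3921, 0.0021, 0.0654]
tcp_rot: [0.538, 0.843, 0.0, -0.001]
force: [0.3, -0.2, -5.1]
finger_gap: 0.016
gripper_force: 50.0
```

Emit:
drive_tool(series=[[0, 0, 0.01, 0, 0], [0, 0, 0.008, 0, 0], [0, 0, 0.006, 0, 0], [0, 0, 0.004, 0, 0], [0, 0, 0, 0, 0]])

```text
time_s: 39.98
eef_pos: [0.3919, 0.0008, 0.0519]
tcp_rot: [0.539, 0.842, -0.0, 0.0]
force: [0.6, -0.5, -3.8]
finger_gap: 0.0158
gripper_force: 50.0
```

Emit:
drive_tool(series=[[0, 0, 0.004, 0, 0], [0, 0, 0.004, 0, 0], [0, 0, 0.004, 0, 0], [0, 0, 0, 0, 0]])

```text
time_s: 40.48
eef_pos: [0.3922, 0.0005, 0.0481]
tcp_rot: [0.538, 0.843, -0.001, 0.001]
force: [-13.8, -1.8, 49.2]
finger_gap: 0.0158
gripper_force: 50.0
```

Emit:
drive_tool(series=[[0, 0, -0.003, 0, 0], [0, 0, 0, 0, 0], [0, 0, 0, 0, 0.5], [0, 0, 0, 0, 1], [0, 0, 0, 0, 1], [0, 0, 0, 0, 1], [0, 0, -0.08, 0, 1], [0, 0, -0.12, 0, 1], [0, 0, -0.12, 0, 1], [0, 0, -0.12, 0, 1], [0, 0, -0.12, 0, 1], [0, 0, 0, 0, 1], [0, 0, 0, 0, 1]])

```text
time_s: 42.1
eef_pos: [0.3916, 0.0006, 0.3269]
tcp_rot: [0.539, 0.842, -0.0, 0.0]
force: [0.5, -0.2, -0.3]
finger_gap: 0.0879
gripper_force: 0.0
```

```bash
python3 - <<'E'
from h import *
im=wsnap('w17');c=wcam('w17');g=im.astype(int).mean(-1)
a=np.load('pics/w17.npy')
print(g[90:250:3,272].astype(int)); print(g[30:300:4,300].astype(int)); print(g[150,200:350:3].astype(int)); print(g[150,258:290].astype(int))
y=np.radians(24.8);X=np.array([np.cos(y),np.sin(y),0]);Y=np.array([-np.sin(y),np.cos(y),0]);l=np.array([a[0],a[1],0])
print('exp bar',proj(c,[l+s*Y*.063+[0,0,.06] for s in(1,-1)]).round(1).tolist(),'lid',proj(c,[l+s*Y*.145+q*X*.069+[0,0,.014] for s in(1,-1) for q in (1,-1)]).round(1).tolist())
E
```

```text
t 42.1 tcp [0.3916 0.0006 0.3269] yaw 114.79 gap 0.0879 F [ 0.5 -0.2 -0.3]
[193 194 194 194 195 194 193 170 191 196 195 195 194 193 227 233 235 225
 223 223 223 223 223 222 222 223 223 223 222 223 222 223 223 223 222 222
 223 222 223 223 223 223 223 215 125 139 138 138 115 136 136 136 159 190]
[111 108 120 126 126 126 126 128 129 129 130 130 207 192 192 194 193 194
 193 195 197 199 194 193 194 193 193 193 194 194 194 194 194 193 194 193
 193 193 193 192 192 193 193 193 192 192 192 191 191 191 191 171 149 191
 189 190 189 192  95 131 130 129 129 130 122 128  93 122]
[128 127 127 126 125 127 129 128 131 127 162 194 193 194 194 194 194 193
 195 195 195 195 196 152 223 224 191 193 171 168 170 170 169 195 194 194
 193 193 192 195 114 117 130 128 128 128 128 124 126 126]
[194 195 195 194 195 195 194 195 196 198 151 152 199 212 223 227 223 224
 220 207 191 155 169 193 195 196 171 168 170 168 168 169]
exp bar [[272.6, 133.5], [272.7, 221.6]] lid [[320.0, 75.7], [225.3, 75.8], [313.6, 259.3], [232.2, 259.3]]
```

Emit:
drive_tool(series=[[0.0506, 0.1034, 0, 0, 1], [0.0506, 0.1034, 0, 0, 1], [0.0506, 0.1034, 0, 0, 1], [0.0506, 0.1034, 0, 0, 1], [0.0506, 0.1034, 0, 0, 1], [0.0506, 0.1034, 0, 0, 1], [0, 0, 0, 0, 1], [0, 0, 0, 0, 1]])

```text
time_s: 43.15
eef_pos: [0.609, 0.269, 0.3252]
tcp_rot: [0.538, 0.843, -0.001, -0.001]
force: [-0.2, 0.2, -0.0]
finger_gap: 0.0877
gripper_force: 0.0
```

```bash
python3 - <<'E'
from h import *
im=wsnap('w18');top=snap('top','t18')
a=cv2.resize(im[40:300,170:390],(508,600));b=cv2.resize(top[120:220,125:175+50],(280,280),interpolation=2);d=cv2.resize(top[140:205,250:330],(280,228),interpolation=2)
cv2.imwrite('pics/v18.png',np.hstack([a,np.vstack([b,d,np.zeros((92,280,3),np.uint8)])]))
E
```

```text
t 43.1 tcp [0.609  0.269  0.3252] yaw 114.9 gap 0.0877 F [-0.2  0.2 -0. ]
```

View pics/v18.png

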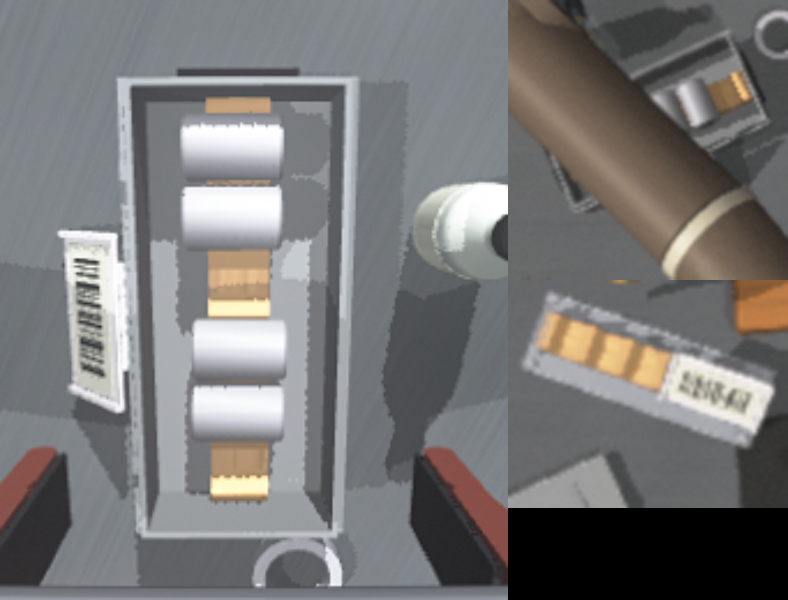

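```bash
python3 - <<'E'
from h import *
c=wcam('w18');q=lambda L:np.array(L)/2.308+[170,40]
R4=plane(c,q([(118,78),(357,78),(342,535),(137,535)]),.07);print(R4.round(4),np.linalg.norm(np.roll(R4,-1,0)-R4,axis=1).round(4));ce=R4.mean(0);v=(R4[0]+R4[1]-R4[2]-R4[3]);yaw=np.degrees(np.arctan2(-v[0],v[1]));print('case',ce,'yaw',yaw)
y=np.radians(yaw);X=np.array([np.cos(y),np.sin(y)]);Y=np.array([-np.sin(y),np.cos(y)])
for p in plane(c,q([(232.5,148),(232,217),(239.5,348),(238,413)]),.045): print(p.round(4),((p-ce)[:2]@X).round(4),((p-ce)[:2]@Y).round(4))
print('label in case', (np.array([.5227,.227])-ce[:2])@X,(np.array([.5227,.227])-ce[:2])@Y)
# refine roller edges by column profile
g=cv2.imread('pics/w18.png').astype(int).mean(-1)
for cx,cy in q([(232,148),(232,217),(239,348),(238,413)]).astype(int):
    rowm=g[cy-3:cy+4].mean(0);colm=g[:,cx-8:cx+9].mean(1);gr=np.diff(rowm);L=cx-28+np.argmax(gr[cx-28:cx-14]);Rr=cx+14+np.argmin(gr[cx+14:cx+28])
    print(cx,cy,L+1,Rr+1,plane(c,[((L+Rr+2)/2,cy)],.0383)[0].round(4),np.linalg.norm(np.diff(plane(c,[(L+1,cy),(Rr+1,cy)],.05),axis=0)).round(4))
E
```

```text
[[0.4906 0.3666 0.07  ]
 [0.6104 0.4221 0.07  ]
 [0.7284 0.172  0.07  ]
 [0.6074 0.1157 0.07  ]] [0.1321 0.2765 0.1335 0.2768]
case [0.60920177 0.26910224 0.07      ] yaw 25.112556211829506
[0.5627 0.3607 0.045 ] -0.0033 0.1027
[0.5793 0.3239 0.045 ] -0.0038 0.0623
[0.6178 0.2517 0.045 ] 0.0004 -0.0194
[0.6352 0.2119 0.045 ] -0.0007 -0.0629
label in case -0.09619336351130277 -0.0014113951718398414
270 104 248 293 [0.562  0.3611 0.0383] 0.0614
270 134 249 292 [0.5793 0.3237 0.0383] 0.0599
273 190 254 293 [0.6175 0.2513 0.0383] 0.0568
273 218 253 293 [0.6353 0.2113 0.0383] 0.0598
```

Emit:
drive_tool(series=[[-0.064, 0, 0.06, 0, 0.82], [-0.063, 0, 0.06, 0, 0.82], [0, 0, 0.12, 0, 0.82], [0, 0, 0.12, 0, 0.82], [0, 0, 0.11, 0, 0.82], [0, 0, 0.08, 0, 0.82], [0, 0, 0.04, 0, 0.82], [0, 0, 0, 0, 0.82], [0, 0, 0, 0, 0], [0, 0, 0, 0, 0], [0, 0, 0, 0, 0], [0, 0, 0, 0, 0]], newtons=40)

```text
time_s: 44.75
eef_pos: [0.6364, 0.2109, 0.0341]
tcp_rot: [0.539, 0.842, -0.0, 0.001]
force: [-4.1, -2.7, 5.8]
finger_gap: 0.0596
gripper_force: 40.0
```

Emit:
drive_tool(series=[[0, 0, -0.03, 0, 0], [0, 0, -0.1, 0, 0], [0, 0, -0.12, 0, 0], [0, 0, -0.12, 0, 0], [0, 0, -0.09, 0, 0], [0, 0, 0, 0.0483, 0], [0, 0, 0, 0.0483, 0], [0, 0, 0, 0.0483, 0], [0, 0, 0, 0.0483, 0], [0, 0, 0, 0.0483, 0], [-0.102, 0.0286, 0, 0, 0], [-0.102, 0.0286, 0, 0, 0], [-0.102, 0.0286, 0, 0, 0], [-0.102, 0.0286, 0, 0, 0], [-0.102, 0.0286, 0, 0, 0], [-0.102, 0.0286, 0, 0, 0], [0, 0, 0, 0, 0], [0, 0, 0, 0, 0]])

```text
time_s: 47.0
eef_pos: [0.6198, -0.1057, 0.263]
tcp_rot: [0.812, 0.583, 0.001, -0.0]
force: [0.5, 1.3, -6.2]
finger_gap: 0.06
gripper_force: 40.0
```

```bash
cat > rk.py <<'E'
from h import *
def wood(f,area=60):
    im=cv2.imread(f'pics/{f}.png').astype(int);m=((im[...,2]-im[...,0])>45)&(im[...,2]>110)&((im[...,2]-im[...,1])<90);m[255:]=0
    n,lab,st,ce=cv2.connectedComponentsWithStats(m.astype(np.uint8))
    return m,[(st[i][:5].tolist(),ce[i].round(1).tolist()) for i in range(1,n) if st[i][4]>area]
E
python3 - <<'E'
from rk import *
wsnap('w20');m,b=wood('w20')
for x in b: print(x)
c=wcam('w20');y=np.radians(-18.6);X=np.array([np.cos(y),np.sin(y),0]);Y=np.array([-np.sin(y),np.cos(y),0]);o=np.array([.62,-.107,0])
print(proj(c,[o+Y*v*.001+X*u*.001+[0,0,.036] for v in(-63,-42,0,42,63) for u in (-20,20)]).round(0).tolist())
E
```

```text
t 47.0 tcp [ 0.6198 -0.1057  0.263 ] yaw 71.34 gap 0.06 F [ 0.5  1.3 -6.2]
([333, 104, 118, 113, 4869], [396.1, 159.9])
([263, 126, 31, 3, 91], [277.7, 127.0])
([262, 131, 33, 95, 2868], [277.6, 177.2])
([195, 235, 19, 20, 132], [204.6, 246.5])
([334, 234, 43, 21, 349], [352.5, 248.2])
[[258.0, 233.0], [288.0, 233.0], [258.0, 218.0], [288.0, 218.0], [258.0, 186.0], [289.0, 186.0], [257.0, 153.0], [289.0, 153.0], [257.0, 136.0], [289.0, 136.0]]
```

```bash
python3 - <<'E'
from rk import *
im=cv2.imread('pics/w20.png').astype(int)
for r in range(96,252,2): print(r,im[r,266:290].mean(0).astype(int)[::-1].tolist(),end=' ')
print()
for r in (120,140,150,170,200): print(r,im[r,250:305].mean(-1).astype(int).tolist())
# base plate: top edge & side edges (plate light grey)
g=im.mean(-1); print('col 245',g[80:250:3,245].astype(int).tolist()); print('row145',g[145,215:330:2].astype(int).tolist())
E
```

```text
96 [121, 124, 128] 98 [122, 124, 128] 100 [123, 125, 128] 102 [123, 125, 128] 104 [124, 125, 129] 106 [124, 126, 129] 108 [125, 126, 129] 110 [126, 126, 129] 112 [126, 126, 129] 114 [126, 127, 129] 116 [127, 127, 130] 118 [115, 113, 114] 120 [193, 195, 206] 122 [180, 182, 191] 124 [179, 181, 192] 126 [244, 223, 185] 128 [254, 231, 170] 130 [202, 202, 214] 132 [254, 236, 177] 134 [253, 236, 179] 136 [255, 235, 175] 138 [184, 147, 110] 140 [186, 149, 111] 142 [187, 149, 111] 144 [186, 149, 111] 146 [199, 158, 117] 148 [248, 222, 166] 150 [252, 232, 174] 152 [252, 232, 174] 154 [252, 232, 175] 156 [252, 232, 175] 158 [252, 234, 177] 160 [254, 240, 185] 162 [251, 228, 170] 164 [252, 233, 175] 166 [253, 237, 181] 168 [253, 236, 179] 170 [229, 186, 136] 172 [189, 150, 112] 174 [189, 151, 113] 176 [189, 150, 112] 178 [221, 180, 132] 180 [253, 233, 175] 182 [252, 234, 177] 184 [252, 234, 177] 186 [252, 234, 176] 188 [252, 233, 176] 190 [253, 239, 184] 192 [253, 236, 180] 194 [251, 229, 170] 196 [253, 235, 179] 198 [253, 237, 182] 200 [254, 237, 181] 202 [195, 155, 116] 204 [188, 151, 114] 20
[... 1749 characters left out ...]
224, 224, 224, 222, 223, 224, 223, 224, 226, 197, 134, 125, 152, 153, 151, 149, 186, 210, 211, 209, 210, 210]
col 245 [120, 120, 123, 124, 123, 125, 126, 124, 127, 126, 126, 128, 127, 205, 193, 197, 200, 193, 195, 196, 195, 195, 197, 200, 205, 231, 231, 230, 228, 227, 184, 185, 183, 194, 192, 189, 186, 183, 164, 165, 164, 149, 148, 144, 141, 138, 144, 144, 132, 170, 187, 203, 214, 218, 223, 224, 229]
row145 [124, 124, 123, 125, 124, 126, 128, 128, 130, 127, 128, 128, 130, 128, 128, 197, 214, 215, 215, 214, 214, 215, 213, 213, 160, 151, 146, 148, 147, 149, 148, 147, 148, 148, 149, 147, 149, 149, 148, 142, 125, 153, 153, 151, 151, 149, 202, 210, 66, 130, 128, 129, 132, 128, 124, 127, 127, 128]
```

```bash
python3 - <<'E'
from rk import *
c=wcam('w20');a=np.load('pics/w20.npy')
y=np.radians(-18.6);X=np.array([np.cos(y),np.sin(y),0]);Y=np.array([-np.sin(y),np.cos(y),0]);o=np.array([.62,-.107,0])
for z in (.010,.015):
  for r in (147,179,209.5):
    P=plane(c,[(262.3,r),(293,r)],z)-o; print(z,r,(P@X).round(4),(P@Y).round(4))
for z in(.023,):
  for r in (170,202,138,158,190,220.5,136,125): P=plane(c,[(262.3,r),(293,r)],z)-o; print(z,r,(P@X).round(4),(P@Y).round(4))
# plate corners ends: far edge row 118.5 at z=.004; left edge col 244.5(row145) right col ~309
P=plane(c,[(277,118.5),(244.5,145),(309,145)],.004)-o;print((P@X).round(4),(P@Y).round(4))
E
```

```text
0.01 147 [-0.0145  0.0264] [0.0483 0.0483]
0.01 179 [-0.0149  0.027 ] [0.0052 0.0051]
0.01 209.5 [-0.0154  0.0277] [-0.0381 -0.0381]
0.015 147 [-0.0143  0.0261] [0.0486 0.0486]
0.015 179 [-0.0148  0.0267] [0.006 0.006]
0.015 209.5 [-0.0152  0.0274] [-0.0367 -0.0368]
0.023 170 [-0.0143  0.026 ] [0.0193 0.0193]
0.023 202 [-0.0148  0.0267] [-0.024  -0.0241]
0.023 138 [-0.0139  0.0254] [0.0605 0.0605]
0.023 158 [-0.0142  0.0258] [0.035  0.0349]
0.023 190 [-0.0146  0.0264] [-0.0075 -0.0075]
0.023 220.5 [-0.0151  0.0271] [-0.0502 -0.0502]
0.023 136 [-0.0139  0.0254] [0.063 0.063]
0.023 125 [-0.0137  0.0252] [0.0767 0.0767]
[ 0.0051 -0.0388  0.0484] [0.0852 0.0507 0.0506]
```

Emit:
drive_tool(series=[[0, 0.012, 0.09, 0, 0], [0, 0, 0.11, 0, 0], [0, 0, 0.11, 0, 0], [0, 0, 0.08, 0, 0], [0, 0, 0.04, 0, 0], [0, 0, 0, 0, 0], [0, 0, 0, 0, 0]])

```text
time_s: 47.92
eef_pos: [0.6271, -0.1076, 0.0494]
tcp_rot: [0.812, 0.583, 0.001, 0.001]
force: [-0.1, 0.0, -6.1]
finger_gap: 0.0596
gripper_force: 40.0
```

Emit:
drive_tool(series=[[0, 0, 0.006, 0, 0], [0, 0, 0.005, 0, 0], [0, 0, 0, 0, 0], [0, 0, 0, 0, 0]])

```text
time_s: 48.42
eef_pos: [0.6256, -0.1082, 0.042]
tcp_rot: [0.812, 0.583, 0.0, 0.0]
force: [0.3, 0.9, -6.4]
finger_gap: 0.0598
gripper_force: 40.0
```

Emit:
drive_tool(series=[[0, 0, 0.006, 0, 0], [0, 0, 0.004, 0, 0], [0, 0, 0.004, 0, 0], [0, 0, 0, 0, 0], [0, 0, 0, 0, 0]])

```text
time_s: 49.05
eef_pos: [0.6257, -0.1096, 0.0356]
tcp_rot: [0.813, 0.583, -0.0, 0.001]
force: [-3.2, -4.7, 3.7]
finger_gap: 0.0597
gripper_force: 40.0
```

Emit:
drive_tool(series=[[-0.006, 0, 0, 0, 0], [0, 0, 0.003, 0, 0], [0, 0, 0, 0, 0], [0, 0, 0, 0, 0]])

```text
time_s: 49.55
eef_pos: [0.6247, -0.1108, 0.0342]
tcp_rot: [0.812, 0.583, 0.0, 0.0]
force: [-3.5, -1.0, 5.6]
finger_gap: 0.0598
gripper_force: 40.0
```

Emit:
drive_tool(series=[[0, 0, 0, 0, 0.74], [0, 0, 0, 0, 0.8], [0, 0, 0, 0, 0.84], [0, 0, 0, 0, 0.84], [0, 0, -0.06, 0, 0.84], [0, 0, -0.1, 0, 0.84], [0, 0, -0.12, 0, 0.84], [0, 0, -0.12, 0, 0.84], [0, 0, -0.05, 0, 0.84], [0, 0, 0, 0, 0.84], [0, 0, 0, 0, 0.84]])

```text
time_s: 50.92
eef_pos: [0.6239, -0.1112, 0.257]
tcp_rot: [0.812, 0.583, -0.001, -0.001]
force: [-0.0, 0.3, -0.9]
finger_gap: 0.0734
gripper_force: 0.0
```

```bash
python3 - <<'E'
from rk import *
im=wsnap('w21');c=wcam('w21');g=im.astype(int).mean(-1);a=np.load('pics/w21.npy')
y=np.radians(-18.6);X=np.array([np.cos(y),np.sin(y),0]);Y=np.array([-np.sin(y),np.cos(y),0]);s=np.array([.6245,-.1115,.0383])
E=proj(c,[s+X*.03,s-X*.03,s+X*.03+[0,0,.02],s-X*.03+[0,0,.02]]);print('exp ends',E.round(1).tolist())
r=int(E[:,1].mean());print(r,g[r,235:310].astype(int).tolist());print([int(v) for v in g[130:240:2,276]])
E
```

```text
t 50.9 tcp [ 0.6239 -0.1112  0.257 ] yaw 71.34 gap 0.0734 F [-0.   0.3 -0.9]
exp ends [[297.5, 186.4], [249.9, 186.5], [298.8, 189.7], [248.5, 189.7]]
188 [133, 130, 133, 134, 132, 131, 188, 216, 218, 216, 216, 216, 216, 215, 217, 225, 223, 221, 221, 222, 221, 222, 223, 223, 224, 224, 224, 225, 226, 226, 226, 226, 227, 228, 228, 228, 229, 228, 229, 230, 230, 229, 230, 231, 231, 232, 231, 232, 232, 232, 232, 232, 233, 233, 233, 233, 234, 234, 233, 234, 234, 235, 241, 156, 144, 155, 154, 153, 153, 153, 152, 92, 94, 116, 120]
[227, 219, 146, 151, 153, 152, 151, 173, 222, 220, 220, 219, 219, 225, 223, 215, 221, 222, 217, 121, 206, 221, 228, 235, 239, 239, 243, 240, 236, 229, 222, 210, 188, 166, 146, 139, 154, 153, 161, 179, 179, 180, 179, 179, 209, 226, 219, 222, 224, 223, 158, 120, 175, 158, 235]
```

Emit:
drive_tool(series=[[0, 0, 0, -0.0484, 0.82], [0, 0, 0, -0.0484, 0.82], [0, 0, 0, -0.0484, 0.82], [0, 0, 0, -0.0484, 0.82], [0, 0, 0, -0.0484, 0.82], [0.1102, 0.049, 0, 0, 0.82], [0.1102, 0.049, 0, 0, 0.82], [0.1102, 0.049, 0, 0, 0.82], [0.1102, 0.049, 0, 0, 0.82], [0.1102, 0.049, 0, 0, 0.82], [0.1102, 0.049, 0, 0, 0.82], [0, 0, 0, 0, 0.82], [0, 0, 0.1, 0, 0.82], [0, 0, 0.12, 0, 0.82], [0, 0, 0.1, 0, 0.82], [0, 0, 0, 0, 0.82]])

```text
time_s: 52.98
eef_pos: [0.6163, 0.2478, 0.0933]
tcp_rot: [0.538, 0.843, -0.004, -0.002]
force: [-0.1, -0.0, 1.1]
finger_gap: 0.0719
gripper_force: 0.0
```

Emit:
drive_tool(series=[[0.003, 0.005, 0.05, 0, 0.82], [0, 0, 0.05, 0, 0.82], [0, 0, 0.02, 0, 0.82], [0, 0, 0, 0, 0.82], [0, 0, 0, 0, 0], [0, 0, 0, 0, 0], [0, 0, 0, 0, 0], [0, 0, 0, 0, 0]])

```text
time_s: 53.98
eef_pos: [0.6196, 0.2529, 0.0388]
tcp_rot: [0.538, 0.843, -0.001, -0.0]
force: [-5.4, -2.4, 3.0]
finger_gap: 0.0597
gripper_force: 40.0
```

Emit:
drive_tool(series=[[0, 0, -0.03, 0, 0], [0, 0, -0.1, 0, 0], [0, 0, -0.12, 0, 0], [0, 0, -0.12, 0, 0], [0, 0, -0.07, 0, 0], [0, 0, 0, 0.0484, 0], [0, 0, 0, 0.0484, 0], [0, 0, 0, 0.0484, 0], [0, 0, 0, 0.0484, 0], [0, 0, 0, 0.0484, 0], [-0.1006, 0.0404, 0, 0, 0], [-0.1006, 0.0404, 0, 0, 0], [-0.1006, 0.0404, 0, 0, 0], [-0.1006, 0.0404, 0, 0, 0], [-0.1006, 0.0404, 0, 0, 0], [-0.1006, 0.0404, 0, 0, 0], [0, 0, 0, 0, 0], [0, 0, 0.12, 0, 0], [0, 0, 0.12, 0, 0], [0, 0, 0, 0, 0]])

```text
time_s: 56.48
eef_pos: [0.6354, -0.0712, 0.1345]
tcp_rot: [0.812, 0.584, -0.003, -0.003]
force: [-0.3, 0.2, -5.1]
finger_gap: 0.0597
gripper_force: 40.0
```

Emit:
drive_tool(series=[[0, 0, 0.1, 0, 0], [0, 0, 0.05, 0, 0], [0, 0, 0, 0, 0], [0, 0, 0, 0, 0], [0, 0, 0, 0, 0]])

```text
time_s: 57.1
eef_pos: [0.6402, -0.0714, 0.0659]
tcp_rot: [0.812, 0.583, 0.001, 0.001]
force: [0.3, -0.1, -5.4]
finger_gap: 0.0598
gripper_force: 40.0
```

Emit:
drive_tool(series=[[-0.0026, -0.0042, 0.03, 0, 0], [0, 0, 0.016, 0, 0], [0, 0, 0.004, 0, 0], [0, 0, 0.004, 0, 0], [0, 0, 0, 0, 0], [0, 0, 0, 0, 0]])

```text
time_s: 57.85
eef_pos: [0.6386, -0.068, 0.0388]
tcp_rot: [0.812, 0.584, 0.003, -0.0]
force: [0.0, 8.7, 9.5]
finger_gap: 0.06
gripper_force: 40.0
```

Emit:
drive_tool(series=[[0.006, 0, 0, 0, 0], [0, 0, 0.003, 0, 0], [0, 0, 0, 0, 0]])

```text
time_s: 58.22
eef_pos: [0.6386, -0.0679, 0.0386]
tcp_rot: [0.812, 0.583, 0.002, 0.001]
force: [-7.6, 1.8, 24.9]
finger_gap: 0.0599
gripper_force: 40.0
```

Emit:
drive_tool(series=[[0, 0, -0.002, 0, 0], [0, 0, 0, 0, 0.74], [0, 0, 0, 0, 0.8], [0, 0, 0, 0, 0.84], [0, 0, 0, 0, 0.84], [0, 0, -0.06, 0, 0.84], [0, 0, -0.1, 0, 0.84], [0, 0, -0.12, 0, 0.84], [0, 0, -0.12, 0, 0.84], [0, 0, -0.05, 0, 0.84], [0, 0, 0, 0, 0.84], [0, 0, 0, 0, 0.84], [0, 0, 0, 0, 0.84]])

```text
time_s: 59.85
eef_pos: [0.6364, -0.0694, 0.259]
tcp_rot: [0.812, 0.583, -0.001, -0.001]
force: [-0.1, -0.0, 0.1]
finger_gap: 0.0736
gripper_force: 0.0
```

```bash
python3 - <<'E'
from rk import *
im=wsnap('w22');c=wcam('w22');g=im.astype(int).mean(-1)
for s in ((.6245,-.1107,.0383),(.6386,-.069,.0383)):
    s=np.array(s);y=np.radians(-18.6);X=np.array([np.cos(y),np.sin(y),0]);E=proj(c,[s+X*.03+[0,0,.015],s-X*.03+[0,0,.015],s+[0,0,.02]]);print(E.round(1).tolist());r=int(E[0,1])
    gr=np.diff(g[r]);L=int(E[1,0]);R_=int(E[0,0]);print('row',r,g[r,L-6:L+7].astype(int),g[r,R_-6:R_+7].astype(int))
print('col', [int(v) for v in g[120:240:2,int(E[2,0])]])
E
```

```text
t 59.9 tcp [ 0.6364 -0.0694  0.259 ] yaw 71.35 gap 0.0736 F [-0.1 -0.   0.1]
[[298.7, 222.0], [250.9, 222.1], [274.8, 223.3]]
row 222 [214 220 218 218 218 218 217 217 225 226 224 224 225] [235 235 235 235 237 239 204 147 151 153 153 152 153]
[[299.5, 187.5], [250.2, 187.6], [274.9, 188.4]]
row 187 [224 219 221 220 220 219 218 229 232 232 232 233 232] [240 239 239 239 240 246 165 137 128 128 128 127 127]
col [130, 131, 129, 128, 130, 129, 130, 130, 130, 131, 131, 130, 134, 133, 114, 218, 191, 191, 198, 229, 202, 213, 223, 223, 185, 168, 221, 226, 232, 240, 240, 244, 244, 238, 235, 228, 216, 201, 176, 156, 135, 102, 208, 223, 230, 236, 242, 242, 245, 242, 237, 231, 223, 208, 184, 159, 140, 157, 166, 171]
```

Emit:
drive_tool(series=[[0, 0, 0, -0.0484, 0.82], [0, 0, 0, -0.0484, 0.82], [0, 0, 0, -0.0484, 0.82], [0, 0, 0, -0.0484, 0.82], [0, 0, 0, -0.0484, 0.82], [0.1089, 0.0326, 0, 0, 0.82], [0.1089, 0.0326, 0, 0, 0.82], [0.1089, 0.0326, 0, 0, 0.82], [0.1089, 0.0326, 0, 0, 0.82], [0.1089, 0.0326, 0, 0, 0.82], [0.1089, 0.0326, 0, 0, 0.82], [0.1089, 0.0326, 0, 0, 0.82], [0, 0, 0.1, 0, 0.82], [0, 0, 0.12, 0, 0.82], [0, 0, 0.1, 0, 0.82], [0, 0, 0, 0, 0.82], [0, 0, 0, 0, 0.82], [0, 0, 0, 0, 0.82]])

```text
time_s: 62.15
eef_pos: [0.5813, 0.3255, 0.1035]
tcp_rot: [0.538, 0.843, 0.002, 0.001]
force: [-0.6, -0.6, 0.2]
finger_gap: 0.0719
gripper_force: 0.0
```

Emit:
drive_tool(series=[[0, -0.004, 0.06, 0, 0.82], [0, 0, 0.05, 0, 0.82], [0, 0, 0.035, 0, 0.82], [0, 0, 0, 0, 0.82], [0, 0, 0, 0, 0.82], [0, 0, 0, 0, 0], [0, 0, 0, 0, 0], [0, 0, 0, 0, 0], [0, 0, 0, 0, 0]])

```text
time_s: 63.28
eef_pos: [0.5778, 0.3236, 0.0292]
tcp_rot: [0.538, 0.843, -0.0, 0.0]
force: [-3.7, -2.2, 5.8]
finger_gap: 0.0597
gripper_force: 40.0
```

Emit:
drive_tool(series=[[0, 0, -0.03, 0, 0], [0, 0, -0.1, 0, 0], [0, 0, -0.12, 0, 0], [0, 0, -0.12, 0, 0], [0, 0, -0.07, 0, 0], [0, 0, 0, 0.0484, 0], [0, 0, 0, 0.0484, 0], [0, 0, 0, 0.0484, 0], [0, 0, 0, 0.0484, 0], [0, 0, 0, 0.0484, 0], [-0.1092, 0.0458, 0, 0, 0], [-0.1092, 0.0458, 0, 0, 0], [-0.1092, 0.0458, 0, 0, 0], [-0.1092, 0.0458, 0, 0, 0], [-0.1092, 0.0458, 0, 0, 0], [-0.1092, 0.0458, 0, 0, 0], [-0.1092, 0.0458, 0, 0, 0], [-0.1092, 0.0458, 0, 0, 0], [0, 0, 0, 0, 0], [0, 0, 0, 0, 0]])

```text
time_s: 65.78
eef_pos: [0.6118, -0.1483, 0.2484]
tcp_rot: [0.812, 0.583, 0.0, -0.001]
force: [0.1, 0.5, -5.5]
finger_gap: 0.0599
gripper_force: 40.0
```

Emit:
drive_tool(series=[[0, 0, 0.1, 0, 0], [0, 0, 0.12, 0, 0], [0, 0, 0.1, 0, 0], [0, 0, 0.05, 0, 0], [0, 0, 0, 0, 0], [0, 0, 0, 0, 0], [0, 0, 0, 0, 0]])

```text
time_s: 66.65
eef_pos: [0.6134, -0.1485, 0.0654]
tcp_rot: [0.812, 0.583, 0.001, 0.001]
force: [0.1, -0.7, -5.2]
finger_gap: 0.0595
gripper_force: 40.0
```

Emit:
drive_tool(series=[[-0.002, -0.0034, 0.03, 0, 0], [0, 0, 0.02, 0, 0], [0, 0, 0.01, 0, 0], [0, 0, 0.006, 0, 0], [0, 0, 0.004, 0, 0], [0, 0, 0, 0, 0], [0, 0, 0, 0, 0]])

```text
time_s: 67.53
eef_pos: [0.6102, -0.1492, 0.0294]
tcp_rot: [0.812, 0.583, -0.0, 0.0]
force: [-5.4, -0.6, 6.8]
finger_gap: 0.0598
gripper_force: 40.0
```

Emit:
drive_tool(series=[[0, 0, 0, 0, 0.74], [0, 0, 0, 0, 0.8], [0, 0, 0, 0, 0.84], [0, 0, 0, 0, 0.84], [0, 0, -0.06, 0, 0.84], [0, 0, -0.1, 0, 0.84], [0, 0, -0.12, 0, 0.84], [0, 0, -0.12, 0, 0.84], [0, 0, -0.06, 0, 0.84], [0, 0, 0, 0, 0.84], [0, 0, 0, 0, 0.84], [0, 0, 0, 0, 0.84]])

```text
time_s: 69.03
eef_pos: [0.6095, -0.1492, 0.2566]
tcp_rot: [0.812, 0.583, -0.001, -0.001]
force: [0.2, -0.1, 1.0]
finger_gap: 0.0739
gripper_force: 0.0
```

```bash
python3 - <<'E'
from rk import *
im=wsnap('w23');c=wcam('w23');g=im.astype(int).mean(-1);X=np.array([.9474,-.32,0]);Y=np.array([.32,.9474,0])
for v in(.1387,.0967,.0547):
    s=X*.6265+Y*v+[0,0,.0383];E=proj(c,[s-X*.03+[0,0,.018],s+X*.03+[0,0,.018]]);r=int(E[0,1]);L=int(E[0,0]);R_=int(E[1,0]);print(E.round(1).tolist(),g[r,L-6:L+7].astype(int),g[r,R_-6:R_+7].astype(int))
print([int(v) for v in g[80:250:2,276]])
E
```

```text
t 69.0 tcp [ 0.6095 -0.1492  0.2566] yaw 71.35 gap 0.0739 F [ 0.2 -0.1  1. ]
[[247.9, 115.8], [300.9, 115.8]] [222 230 220 220 220 219 219 218 224 229 230 229 229] [243 243 243 242 243 245 232 140 132 126 125 191 187]
[[248.6, 153.2], [300.1, 153.2]] [210 220 217 217 218 219 219 217 222 228 226 226 226] [239 240 240 240 241 246 181 148 126 127 126 124 125]
[[249.3, 188.6], [299.4, 188.6]] [222 214 215 214 215 214 215 228 231 229 230 230 230] [239 239 239 240 245 186 145 129 128 128 127 126 155]
[130, 106, 197, 192, 197, 225, 178, 221, 222, 213, 212, 226, 234, 239, 239, 244, 241, 238, 233, 227, 217, 202, 186, 168, 150, 138, 123, 122, 131, 223, 229, 237, 239, 240, 245, 239, 238, 230, 223, 212, 193, 172, 155, 137, 122, 107, 221, 224, 231, 238, 241, 242, 245, 238, 237, 229, 220, 203, 183, 161, 140, 126, 127, 200, 253, 254, 238, 253, 253, 254, 190, 186, 197, 254, 177, 255, 96, 133, 233, 187, 235, 149, 255, 140, 190]
```

Emit:
drive_tool(series=[[0, 0, 0, -0.0484, 0.82], [0, 0, 0, -0.0484, 0.82], [0, 0, 0, -0.0484, 0.82], [0, 0, 0, -0.0484, 0.82], [0, 0, 0, -0.0484, 0.82], [0.1074, 0.0382, 0, 0, 0.82], [0.1074, 0.0382, 0, 0, 0.82], [0.1074, 0.0382, 0, 0, 0.82], [0.1074, 0.0382, 0, 0, 0.82], [0.1074, 0.0382, 0, 0, 0.82], [0.1074, 0.0382, 0, 0, 0.82], [0.1074, 0.0382, 0, 0, 0.82], [0.1074, 0.0382, 0, 0, 0.82], [0.1074, 0.0382, 0, 0, 0.82], [0, 0, 0.1, 0, 0.82], [0, 0, 0.12, 0, 0.82], [0, 0, 0.08, 0, 0.82], [0, 0, 0, 0, 0.82], [0, 0, 0, 0, 0.82], [0, 0, 0, 0, 0.82]])

```text
time_s: 71.58
eef_pos: [0.5636, 0.3625, 0.1107]
tcp_rot: [0.538, 0.843, 0.002, 0.001]
force: [0.6, 0.1, -0.8]
finger_gap: 0.072
gripper_force: 0.0
```

Emit:
drive_tool(series=[[0, -0.0035, 0.07, 0, 0.82], [0, 0, 0.055, 0, 0.82], [0, 0, 0.033, 0, 0.82], [0, 0, 0, 0, 0.82], [0, 0, 0, 0, 0.82], [0, 0, 0, 0, 0], [0, 0, 0, 0, 0], [0, 0, 0, 0, 0], [0, 0, 0, 0, 0]])

```text
time_s: 72.7
eef_pos: [0.5608, 0.3609, 0.0303]
tcp_rot: [0.538, 0.843, -0.0, 0.0]
force: [-2.4, -1.3, 5.9]
finger_gap: 0.0596
gripper_force: 40.0
```

Emit:
drive_tool(series=[[0, 0, -0.03, 0, 0], [0, 0, -0.1, 0, 0], [0, 0, -0.12, 0, 0], [0, 0, -0.12, 0, 0], [0, 0, -0.07, 0, 0], [0, 0, 0, 0.0484, 0], [0, 0, 0, 0.0484, 0], [0, 0, 0, 0.0484, 0], [0, 0, 0, 0.0484, 0], [0, 0, 0, 0.0484, 0], [-0.1009, 0.0527, 0, 0, 0], [-0.1009, 0.0527, 0, 0, 0], [-0.1009, 0.0527, 0, 0, 0], [-0.1009, 0.0527, 0, 0, 0], [-0.1009, 0.0527, 0, 0, 0], [-0.1009, 0.0527, 0, 0, 0], [-0.1009, 0.0527, 0, 0, 0], [-0.1009, 0.0527, 0, 0, 0], [0, 0, 0, 0, 0], [0, 0, 0, 0, 0]])

```text
time_s: 75.2
eef_pos: [0.6312, -0.0885, 0.2493]
tcp_rot: [0.812, 0.583, 0.0, -0.001]
force: [-0.2, 0.9, -5.9]
finger_gap: 0.0594
gripper_force: 40.0
```

Emit:
drive_tool(series=[[0, 0, 0.1, 0, 0], [0, 0, 0.12, 0, 0], [0, 0, 0.07, 0, 0], [0, 0, 0, 0, 0], [0, 0, 0, 0, 0], [0, 0, 0, 0, 0]])

```text
time_s: 75.95
eef_pos: [0.6332, -0.0885, 0.1068]
tcp_rot: [0.812, 0.583, 0.001, 0.001]
force: [-0.2, 0.1, -6.0]
finger_gap: 0.0596
gripper_force: 40.0
```

Emit:
drive_tool(series=[[-0.002, -0.0034, 0.04, 0, 0], [0, 0, 0.026, 0, 0], [0, 0, 0.01, 0, 0], [0, 0, 0.004, 0, 0], [0, 0, 0, 0, 0], [0, 0, 0, 0, 0]])

```text
time_s: 76.7
eef_pos: [0.6294, -0.0896, 0.0648]
tcp_rot: [0.812, 0.583, -0.0, 0.0]
force: [-4.8, -0.3, 1.9]
finger_gap: 0.0597
gripper_force: 43.2
```

Emit:
drive_tool(series=[[0, 0, 0, 0, 0.72], [0, 0, 0, 0, 0.76], [0, 0, 0, 0, 0.8], [0, 0, 0, 0, 0.84], [0, 0, 0, 0, 0.84], [0, 0, -0.04, 0, 0.84], [0, 0, -0.1, 0, 0.84], [0, 0, -0.12, 0, 0.84], [0, 0, -0.12, 0, 0.84], [0, 0, 0, 0, 0.84], [0, 0, 0, 0, 0.84], [0, 0, 0, 0, 0.84]])

```text
time_s: 78.2
eef_pos: [0.629, -0.0895, 0.2532]
tcp_rot: [0.812, 0.583, -0.001, -0.001]
force: [-0.7, -0.6, -0.7]
finger_gap: 0.0736
gripper_force: 0.0
```

```bash
python3 - <<'E'
from rk import *
im=wsnap('w24');c=wcam('w24');g=im.astype(int).mean(-1);X=np.array([.9474,-.32,0]);Y=np.array([.32,.9474,0])
for v,z in((.1387,.0383),(.1177,.0723),(.0967,.0383),(.0547,.0383)):
    s=X*.6265+Y*v+[0,0,z];E=proj(c,[s-X*.03+[0,0,.018],s+X*.03+[0,0,.018],s+Y*.02,s-Y*.02]);r=int(E[0,1]);L=int(E[0,0]);R_=int(E[1,0]);print(E.round(1).tolist(),g[r,L-6:L+7].astype(int),g[r,R_-6:R_+7].astype(int))
print([(i,int(g[i,276])) for i in range(130,250,3)])
E
```

```text
t 78.2 tcp [ 0.629  -0.0895  0.2532] yaw 71.35 gap 0.0736 F [-0.7 -0.6 -0.7]
[[249.2, 171.3], [300.5, 171.3], [274.8, 152.7], [274.8, 185.2]] [214 221 220 220 220 218 218 221 225 206 197 198 198] [223 223 223 223 223 228 163 133 127 126 126 124 122]
[[247.0, 195.2], [302.7, 195.2], [274.8, 174.2], [274.8, 208.7]] [134 135 117 212 219 215 214 226 232 230 230 230 231] [238 238 239 241 229 155 130 126 126 125 125 136  93]
[[249.9, 206.0], [299.7, 206.0], [274.8, 186.8], [274.7, 217.5]] [238 224 217 220 190 177 159 153 154 155 152 153 156] [171 171 172 173 173 174 173 127 123 126 127 127 126]
[[250.6, 238.7], [298.9, 238.7], [274.7, 219.0], [274.7, 248.0]] [210 214 212 213 214 214 215 224 232 231 230 231 231] [238 238 238 239 240 245 162 130 127 125 124 138 152]
[(130, 129), (133, 169), (136, 189), (139, 188), (142, 225), (145, 199), (148, 223), (151, 216), (154, 207), (157, 226), (160, 232), (163, 229), (166, 232), (169, 221), (172, 205), (175, 190), (178, 223), (181, 231), (184, 240), (187, 240), (190, 246), (193, 238), (196, 231), (199, 221), (202, 195), (205, 164), (208, 135), (211, 165), (214, 155), (217, 129), (220, 112), (223, 127), (226, 137), (229, 244), (232, 243), (235, 242), (238, 236), (241, 224), (244, 196), (247, 155)]
```

Emit:
drive_tool(series=[[0, 0, -0.075, -0.0484, 1], [0, 0, -0.075, -0.0484, 1], [0, 0, 0, -0.0484, 1], [0, 0, 0, -0.0484, 1], [0, 0, 0, -0.0484, 1], [0.0726, -0.0708, 0, 0, 1], [0.0726, -0.0708, 0, 0, 1], [0.0726, -0.0708, 0, 0, 1], [0.0726, -0.0708, 0, 0, 1], [0.0726, -0.0708, 0, 0, 1], [0, 0, 0, 0, 1], [0, 0, 0, 0, 1], [0, 0, 0, 0, 1]])

```text
time_s: 79.88
eef_pos: [0.3936, 0.0003, 0.3291]
tcp_rot: [0.538, 0.843, 0.001, -0.001]
force: [0.7, 0.5, -0.3]
finger_gap: 0.0882
gripper_force: 0.0
```

```bash
python3 - <<'E'
from h import *
im=wsnap('w25')
a=cv2.imread('pics/w17.png').astype(int).mean(-1);g=im.astype(int).mean(-1)
for r in (110,150,200,225): print(r,g[r,258:290].astype(int).tolist(), a[r,258:290].astype(int).tolist())
for cc in (272,300): print(cc,g[60:270:3,cc].astype(int).tolist(),'\n',a[60:270:3,cc].astype(int).tolist())
for r in (110,250): print(g[r,210:345:3].astype(int).tolist(),a[r,210:345:3].astype(int).tolist())
E
```

```text
t 79.9 tcp [3.936e-01 3.000e-04 3.291e-01] yaw 114.88 gap 0.0882 F [ 0.7  0.5 -0.3]
110 [198, 198, 197, 198, 198, 197, 197, 197, 198, 198, 197, 198, 198, 198, 197, 198, 198, 198, 197, 199, 199, 198, 197, 197, 197, 199, 198, 197, 197, 197, 198, 198] [197, 197, 196, 196, 196, 196, 197, 197, 196, 198, 198, 197, 197, 197, 197, 197, 198, 198, 197, 197, 197, 199, 196, 196, 198, 197, 197, 197, 196, 197, 196, 198]
150 [195, 194, 195, 195, 194, 195, 194, 195, 197, 160, 174, 203, 216, 227, 225, 224, 225, 217, 203, 189, 140, 190, 196, 196, 190, 171, 169, 169, 169, 170, 169, 170] [194, 195, 195, 194, 195, 195, 194, 195, 196, 198, 151, 152, 199, 212, 223, 227, 223, 224, 220, 207, 191, 155, 169, 193, 195, 196, 171, 168, 170, 168, 168, 169]
200 [193, 194, 193, 193, 194, 198, 147, 138, 139, 131, 157, 201, 217, 227, 227, 226, 223, 213, 197, 182, 142, 189, 195, 195, 196, 171, 168, 168, 169, 168, 169, 168] [191, 194, 194, 192, 193, 193, 196, 146, 138, 139, 138, 142, 196, 213, 223, 229, 226, 225, 216, 200, 190, 142, 188, 195, 194, 182, 169, 168, 168, 167, 168, 167]
225 [192, 192, 190, 191, 192, 195, 144
[... 1899 characters left out ...]
7, 128, 127, 126, 128] [125, 124, 127, 124, 125, 124, 135, 194, 193, 192, 196, 196, 195, 196, 196, 196, 197, 196, 197, 198, 197, 197, 197, 199, 198, 197, 196, 196, 197, 196, 197, 196, 196, 196, 178, 193, 195, 112, 119, 125, 128, 128, 127, 127, 127]
[122, 123, 126, 127, 127, 124, 127, 128, 190, 188, 189, 188, 190, 189, 190, 188, 190, 190, 190, 190, 190, 189, 189, 190, 190, 189, 190, 189, 190, 189, 190, 190, 190, 189, 191, 112, 128, 130, 130, 128, 128, 129, 130, 128, 129] [123, 126, 127, 126, 128, 125, 127, 129, 169, 188, 188, 188, 188, 189, 188, 188, 189, 189, 189, 189, 190, 190, 190, 189, 190, 190, 190, 190, 189, 190, 190, 190, 190, 191, 190, 109, 112, 128, 126, 129, 128, 127, 128, 127, 128]
```

Emit:
drive_tool(series=[[0, -0.003, 0.12, 0, 1], [0, 0, 0.12, 0, 1], [0, 0, 0.12, 0, 1], [0, 0, 0.12, 0, 1], [0, 0, 0.06, 0, 1], [0, 0, 0.015, 0, 1], [0, 0, 0, 0, 1], [0, 0, 0, 0, 0], [0, 0, 0, 0, 0], [0, 0, 0, 0, 0], [0, 0, 0, 0, 0], [0, 0, 0, 0, 0], [0, 0, 0, 0, 0]], newtons=50)

```text
time_s: 81.55
eef_pos: [0.3915, 0.0, 0.0519]
tcp_rot: [0.538, 0.843, -0.0, 0.0]
force: [-0.7, -0.5, -0.3]
finger_gap: 0.0316
gripper_force: 0.0
```

Emit:
drive_tool(series=[[0, 0, 0, 0, 0], [0, 0, 0, 0, 0], [0, 0, 0, 0, 0], [0, 0, 0, 0, 0], [0, 0, -0.05, 0, 0], [0, 0, -0.12, 0, 0], [0, 0, -0.12, 0, 0], [0, 0, -0.06, 0, 0], [0, 0, 0, 0, 0], [0, 0, 0, 0, 0]])

```text
time_s: 82.8
eef_pos: [0.3902, -0.0004, 0.2253]
tcp_rot: [0.538, 0.843, -0.001, -0.001]
force: [0.3, 0.8, -4.8]
finger_gap: 0.0155
gripper_force: 50.0
```

Emit:
drive_tool(series=[[0.0507, 0.104, 0, 0, 0], [0.0507, 0.104, 0, 0, 0], [0.0507, 0.104, 0, 0, 0], [0.0507, 0.104, 0, 0, 0], [0.0507, 0.104, 0, 0, 0], [0.0507, 0.104, 0, 0, 0], [0, 0, 0.06, 0, 0], [0, 0, 0.06, 0, 0], [0, 0, 0.04, 0, 0], [0, 0, 0, 0, 0], [0, 0, 0, 0, 0], [0, 0, 0, 0, 0]])

```text
time_s: 84.3
eef_pos: [0.611, 0.2697, 0.1483]
tcp_rot: [0.538, 0.843, 0.001, 0.001]
force: [-1.4, -0.1, -4.3]
finger_gap: 0.0155
gripper_force: 50.0
```

```bash
python3 - <<'E'
from h import *
im=wsnap('w26');c=wcam('w26');g=im.astype(int).mean(-1);st=np.load('pics/w26.npy')
d=np.array([.6092,.2691])-st[:2];print('to go tool x,y',d@[-.421,.907],d@[.907,.421])
E
```

```text
t 84.3 tcp [0.611  0.2697 0.1483] yaw 114.88 gap 0.0155 F [-1.4 -0.1 -4.3]
to go tool x,y 0.00021645146186284684 -0.0018765345541395186
```

Emit:
drive_tool(series=[[0, -0.0038, 0.03, 0, 0], [0, 0, 0.02, 0, 0], [0, 0, 0.006, 0, 0], [0, 0, 0.004, 0, 0], [0, 0, 0, 0, 0], [0, 0, 0, 0, 0]])

```text
time_s: 85.1
eef_pos: [0.6088, 0.2688, 0.1172]
tcp_rot: [0.538, 0.843, 0.0, 0.0]
force: [-0.1, 0.3, -4.2]
finger_gap: 0.0157
gripper_force: 50.0
```

Emit:
drive_tool(series=[[0, 0, 0.004, 0, 0], [0, 0, 0.004, 0, 0], [0, 0, 0, 0, 0], [0, 0, 0, 0, 0]])

```text
time_s: 85.6
eef_pos: [0.6088, 0.2687, 0.1141]
tcp_rot: [0.538, 0.843, 0.0, 0.0]
force: [-3.4, -2.4, 5.8]
finger_gap: 0.0155
gripper_force: 50.0
```

Seated at the expected height. Release, rise, and check the lid, then the scanner.

Emit:
drive_tool(series=[[0, 0, 0, 0, 0.4], [0, 0, 0, 0, 0.8], [0, 0, 0, 0, 1], [0, 0, 0, 0, 1], [0, 0, 0, 0, 1], [0, 0, -0.08, 0, 1], [0, 0, -0.12, 0, 1], [0, 0, -0.12, 0, 1], [0, 0, -0.12, 0, 1], [0, 0, 0, 0, 1], [0, 0, 0, 0, 1], [0, 0, 0, 0, 1]])

```text
time_s: 87.1
eef_pos: [0.6083, 0.268, 0.331]
tcp_rot: [0.538, 0.843, -0.001, -0.001]
force: [-0.1, 0.1, -0.4]
finger_gap: 0.0876
gripper_force: 0.0
```

```bash
python3 - <<'E'
from h import *
im=wsnap('w27');c=wcam('w27');g=im.astype(int).mean(-1)
y=np.radians(24.9);X=np.array([np.cos(y),np.sin(y),0]);Y=np.array([-np.sin(y),np.cos(y),0]);l=np.array([.6092,.2691,0])
print('exp bar',proj(c,[l+s*Y*.063+[0,0,.122] for s in(1,-1)]).round(1).tolist(),'lid',proj(c,[l+s*Y*.145+q*X*.069+[0,0,.076] for s in(1,-1) for q in(1,-1)]).round(1).tolist())
print('rows col272',[(r,int(g[r,272])) for r in range(40,250,3)]);print([(r,int(g[r,300])) for r in list(range(50,90,2))])
for r in (100,180): print(r,[(x,int(g[r,x])) for x in range(205,340,3)])
# top view scanner check
t=snap('top','t27');t0=cv2.imread('pics/top0.png')
for n,tt in(('t0',t0),('now',t)):
    gg=tt.astype(int).mean(-1);m=np.zeros(gg.shape,np.uint8);m[178:228,318:380]=gg[178:228,318:380]>95;k=max(cv2.findContours(cv2.morphologyEx(m,cv2.MORPH_CLOSE,np.ones((5,5))),0,2)[0],key=cv2.contourArea);q=cv2.minAreaRect(k);print(n,q,plane(cam('top'),[q[0]],.048).round(4))
E
```

```text
t 87.1 tcp [0.6083 0.268  0.331 ] yaw 114.9 gap 0.0876 F [-0.1  0.1 -0.4]
exp bar [[273.9, 134.0], [273.9, 235.0]] lid [[328.3, 67.6], [219.6, 67.7], [319.7, 275.4], [228.2, 275.3]]
rows col272 [(40, 129), (43, 129), (46, 128), (49, 128), (52, 131), (55, 131), (58, 131), (61, 131), (64, 129), (67, 132), (70, 172), (73, 195), (76, 196), (79, 196), (82, 196), (85, 197), (88, 197), (91, 198), (94, 198), (97, 197), (100, 197), (103, 197), (106, 198), (109, 137), (112, 200), (115, 197), (118, 197), (121, 197), (124, 197), (127, 198), (130, 196), (133, 228), (136, 223), (139, 236), (142, 225), (145, 225), (148, 225), (151, 224), (154, 223), (157, 223), (160, 223), (163, 223), (166, 222), (169, 223), (172, 222), (175, 223), (178, 222), (181, 222), (184, 222), (187, 183), (190, 183), (193, 185), (196, 184), (199, 183), (202, 185), (205, 185), (208, 187), (211, 186), (214, 186), (217, 186), (220, 187), (223, 186), (226, 187), (229, 187), (232, 174), (235, 111), (238, 112), (241, 113), (244, 112), (247, 103)]
[(50, 131), (52, 132), (54, 129), (56, 129), (58, 131), (60, 130), (62, 130), (64, 13
[... 790 characters left out ...]
), (232, 170), (235, 169), (238, 170), (241, 170), (244, 170), (247, 170), (250, 171), (253, 170), (256, 170), (259, 169), (262, 170), (265, 115), (268, 114), (271, 216), (274, 224), (277, 215), (280, 160), (283, 170), (286, 170), (289, 169), (292, 169), (295, 170), (298, 168), (301, 168), (304, 169), (307, 168), (310, 168), (313, 168), (316, 167), (319, 168), (322, 167), (325, 116), (328, 114), (331, 114), (334, 117), (337, 112)]
t0 ((347.1948547363281, 203.00143432617188), (26.657333374023438, 20.822694778442383), 74.47589111328125) [[ 0.4618 -0.3642  0.048 ]]
now ((347.84246826171875, 204.74658203125), (27.036508560180664, 21.41853141784668), 69.44395446777344) [[ 0.4554 -0.3666  0.048 ]]
```

```bash
python3 - <<'E'
from h import *
from scipy.optimize import least_squares
m=vision.camera_model('wrist'); K,d,_=cam('wrist'); c=(K,d,np.array(m['tool_from_camera'])); cs=cam('scene')
g=cv2.imread('pics/w8.png').astype(int).mean(-1)[170:215,275].astype(int);print(g.tolist())
def rot(x,z,t): return x*np.cos(t)+z*np.sin(t),-x*np.sin(t)+z*np.cos(t)
def row(x,z,t): X,Z=rot(x,z,t); return proj(c,[[X/1e3,0,-.008-Z/1e3]])[0][1]
a=np.load('pics/w6.npy');psi=np.radians(-128.5);h=np.array([np.cos(psi),np.sin(psi),0])
def res(p):
    gx,dl,t=p; o=[]   # dl: axis above pivot
    o+=[(row(44-gx,22+dl,t)-B)/2.5,(row(56-gx,22+dl,t)-F)/3]
    X,Z=rot(59-gx,dl,t); o+=[(X-40.5)/2,(Z+16.7)/2]
    X,Z=rot(-52-gx,dl,t); P=a[:3]+[0,0,.008]+h*X/1e3+[0,0,Z/1e3]; q=proj(cs,[P])[0]; o+=list((q-np.array([204+474/6,127+267/6]))/1.2)
    o+=[(gx-16)/4]
    return o
B,F=197.5,181
for k in range(8):
    f0=res
    r=least_squares(lambda p:np.array(res(p))*(np.arange(7)!=k),[15,0,.5]);J=r.jac
    print(k,r.x[:2].round(1),np.degrees(r.x[2]).round(1),'sd',np.degrees(np.sqrt(np.linalg.inv(J.T@J)[2,2])).round(1),r.fun.round(1))
E
```

```text
[135, 136, 134, 134, 133, 134, 136, 132, 131, 135, 115, 59, 66, 68, 69, 70, 70, 72, 74, 77, 78, 79, 77, 78, 80, 79, 77, 82, 131, 170, 172, 178, 184, 190, 192, 191, 191, 191, 191, 192, 192, 192, 191, 192, 191]
0 [16.6  4.5] 28.5 sd 2.0 [ 0.  -0.5 -0.5  0.2  0.   0.2  0.1]
1 [14.4  5.4] 29.4 sd 2.0 [ 0.5 -0.   0.5 -0.2 -0.5 -0.2 -0.4]
2 [15.3  4.8] 29.4 sd 2.3 [ 1.4 -1.5 -0.  -0.3 -0.3 -0.1 -0.2]
3 [14.7  2.8] 30.6 sd 2.7 [ 1.1 -1.5 -0.5 -0.  -0.4  0.1 -0.3]
4 [15.3  4.9] 29.5 sd 2.0 [ 1.4 -1.6 -0.  -0.3 -0.  -0.2 -0.2]
5 [15.8  5.7] 30.6 sd 4.1 [ 1.3 -1.6 -0.2 -0.2 -0.5 -0.  -0. ]
6 [15.3  4.8] 29.3 sd 2.0 [ 1.4 -1.6 -0.  -0.3 -0.3 -0.1 -0. ]
7 [15.3  4.8] 29.4 sd 2.0 [ 1.4 -1.6 -0.  -0.3 -0.3 -0.1 -0.2]
```

```bash
python3 -c "
from bench import robot
print(robot.sign_off())"
```

```text
the job is handed in; nothing more can be done
None
```

I finished every step and handed the job in, but no verdict came back and I only measured the scan angle: both labels were read at about 29° down (11° off square, 20° allowed), scanner window about 6 cm from the label; the scanner is flat on its mat, the four rollers present are stacked as a pyramid (three in the seats, one in the gap above), and the lid is back on the case.

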